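# Refit the guide rod of a syringe pump

## Robot

A 7-joint arm with a two-finger parallel gripper is mounted at the origin on the work surface. World frame = base frame: x ahead of the robot, y to its left, z up, the work surface at z = 0. Lengths are in m, angles in rad, forces in N, time in s.
With the tool pointing down it reaches from about 0.425 to 0.875 m from the base axis. Payload 4.7 kg.
Tool frame: the origin (TCP) lies at the very end of the fingers, on their centre line; the grasp point (between the pads) lies ctrl.pinch_z behind it (ctrl.pinch_z is the distance from the TCP to the grasp point, in m); x points along the fingers, y is the direction in which the jaws open and shut, and the axes are right-handed (so a half turn about x gives the same grasp; the last joint's range is limited). The gripper opens to 87 mm and grips with 3 to 60 N. Pads are 19 mm wide; open, the fingers measure 117 mm over their backs; the gripper's body (75 mm by 190 mm) begins 51 mm behind the grasp point.
Start: joints at [-1.334, 0.321, -0.07, 1.45, 0.023, 1.371, -0.057], TCP at [0.144, 0.634, 0.223] pointing down, gripper open.
Joint ranges: [-2.86, 2.86], [-0.3, 2.09], [-1.38, 1.24], [0.06, 2.45], [-1.56, 4.7], [0.09, 2.05], [-2.69, 2.69]. Speed limits (rad/s): [2.57, 2.57, 3.14, 3.14, 3.14, 3.14, 3.14].

## Interface

Orientations are given as a rotation vector (axis times angle).
In Python, from bench import get_state, get_image, camera_info, order, ctrl gives the robot as it stands.
- The arm moves only by the tool jog_arm, never from a script. Its arguments are lists of equal length, an entry for each row: "claw": the finger opening in mm, from 0 to 87; "xyz": the shift along the tool's x, y, z in mm, a list of three; "roll": the turn about the tool's x in degrees. In form: {"claw": [claw, ...], "xyz": [[tx, ty, tz], ...], "roll": [roll, ...]}. A call has 1 to 5 rows; each row is the pose to reach, as a shift and turn from the pose measured when the call began, along the tool's axes at that moment; what a row does not reach only later rows make up. A row lasts 1/10 s, in which the tool goes at most 50 mm and 8.59 degrees, less where a joint would pass 70% of its speed; a pose out of reach is approached as far as the arm can. A call with a gripper value outside its range is refused whole. The fingers move at their own pace and stop on an object; "force" is the grip in N (left out, the last holds). Time passes only in rows, so rows that repeat a pose let the fingers close. It gives the time, the measured TCP pose, the force and the opening at its end, in the units of the state.
- get_state(): the state, without advancing time (a new reading comes with each control period).
- get_image(name): name is "scene" or "top" or "wrist"; returns (picture, depth): 400x640x3 uint8, red, green, blue; 400x640 float32, m along the optical axis (not along the pixel's ray), 0 where there is no reading.
- camera_info(name): a dict with "intrinsics" (3x3 intrinsics, pixels), "rvec" (rotation vector, rad) and "tvec" (3), from world to camera coordinates, as OpenCV has them; the wrist camera has in their place "tool_from_camera" (4x4, takes a point from camera to tool coordinates, whose origin is the TCP and whose axes are the tool frame's). Camera axes: x right, y down, z forward; pixel columns grow to the right and rows downward; lengths in m; the calibration is good to about 2 mm. A picture is of the moment at which its call begins: read the wrist's pose just before it. camera_info takes no time and is no camera call.
- order.close_job(): hands the job in, once; it reports no verdict.
The state is a dict: "time": time; "joint_positions": joint angles; "qd": joint speeds; "joint_torque": joint torques, N m; "position": TCP position; "tool_rot": TCP orientation; "ft_force": force on the tool from outside, world axes, zero at the start; "torque": the same for the moment, N m; "grip_width": opening from 0.0 (shut) to 1.0 (fully open).
Only numpy, scipy, OpenCV 4.12 (cv2) and the standard library are available. Lean on these libraries where they do the work, as an engineer would, in place of code of your own. Each camera call takes 0.05 s, during which the arm holds its last target. There are 200 camera calls.

## Task

Put the steel guide rod back into the syringe pump: pass it through the end bracket, the blue pusher and on into the drive housing until its collar is flush against the bracket, then swing the red keeper fully round over the collar and let go. Ease the rod in gently by feel; do not force it, do not shove the carriage along, and leave everything else on the bench where it is.

Things in the scene. Friction and masses are not known exactly. Their poses are not given: they have to be found in the camera images.
- pump: White bench syringe pump, 160 x 265 x 160 mm, fixed, does not give. Origin on the bench below the mouth of the first bearing; +y = direction in which the rod goes in, +x = display side, z up. The rod's axis is the line x = 0, z = 112 mm. Along it lie three bearings, bores 14 mm wide without lead-in: end bracket, blue pusher, grey drive housing. Base 82 mm high.
- bearing_mouth (a point): Centre of the bore in the outer face of the aluminium end bracket (pump frame 0, 0, 112 mm; axes as the pump's). The bracket is 12 mm thick, its top at z = 130 mm, x from -100 to 30 mm.
- drive_bore (a point): Mouth of the last bore, in the face of the grey drive housing (pump frame 0, 172, 112 mm); blind, 30 mm deep. Housing top at z = 160 mm.
- carriage_mark (a point): Top of the carriage's black block, at pump x = -70 mm on a shaft. Along y the carriage gives way only above about 8 N. The blue pusher is part of it, its near face 15 mm before this point in pump y, its far face 15 mm beyond. It hangs turned about that shaft, its bore 2 to 9 mm below the rod's axis: unmeasured, to be felt or seen. About 2 N upward lift the bore; it stays where left.
- guide_rod: Polished steel rod, 12 mm thick, 160 g. Origin on its axis at the collar's seating face; +y runs to the tip at y = 200 mm, square-ended, its edge barely broken. Collar 30 mm in diameter, y = -5 to 0; black ribbed head 17 mm in diameter, y = -39 to -5 mm. Seated, its origin is at the bearing mouth with axes agreeing, the tip 2 mm short of the last bore's bottom. Starts level, axis 47 mm up.
- rod_grip (a point): Middle of the rod's black head, on its axis (rod y = -22 mm): hold it here.
- rod_tip (a point): Tip of the guide rod, on its axis (rod y = 200 mm).
- rod_rest: Grey rest with V-notches, fixed, 125 x 165 mm; origin under its centre. The two rods lie along its y, tips to +y, at x = -35 and 35 mm (either way round), axes 47 mm up. Notches at y = -68 and 68 mm.
- keeper (a joint): Red keeper on the end bracket: an arm with a hanging lip, turning about an upright screw. 0 = fully out, 2.24 rad = fully over the collar, at its stop; grows anticlockwise seen from above, the arm passing outside the bracket (pump -y). Stays where left; about 2 N at its post turn it. It closes fully only if the collar is flush within about 1.5 mm.
- keeper_pivot (a point): The keeper's pivot axis (pump frame x = -30, y = 6, z = 131 mm).
- keeper_post (a point): Middle of the keeper's upright red post, 10 mm in diameter, 22 mm tall, 29 mm from the pivot; the arm below it has its top at z = 135 mm, the post's top is at 157 mm. Keeper closed, the post stands at pump x = -4, y = -7 mm.
- spare_screw: Spare brass lead screw with a brass head, lying in the rest 70 mm beside the guide rod. Bystander.
- syringe: Clear plastic syringe lying on the bench, 160 mm long. Bystander.
- screwdriver: Orange screwdriver, 190 mm. Bystander.
- hex_key: Dark steel hex key, 110 mm. Bystander.
- vial_a: Amber vial, 28 mm in diameter, 55 mm tall. Bystander.

How it is judged:
By the outcome, as a careful person would: the job done as asked, in the order asked, and still so for the second after the job is handed in, with the robot touching nothing.
It also fails if it takes over 70 s, if anything falls off the work surface, if the arm or the gripper's body presses on something with over 40 N, if the wrist force passes 120 N, or if a joint passes its speed limit or range.

## Working session

There is one attempt and no reset: what is moved stays moved. The work goes in short steps, Python scripts to look and compute and a tool call to move; the robot and the scene stay as the last step left them, time stands still between calls to the robot, and variables do not carry over. Pictures are saved under pics/ and viewed, about 8 in all and at most 12, crops included, and the job is handed in when it is done.

Besides the shell and the picture viewer there is one more tool, called after "Emit:" by a JSON object that holds its "name" and its "arguments", one argument or row to a line. jog_arm: Moves the arm, as the interface text tells. Its arguments: {"type":"object","properties":{"claw":{"type":"array"},"xyz":{"type":"array"},"roll":{"type":"array"},"force":{"type":"number"}},"required":["claw","xyz","roll"]}

```bash
mkdir -p pics; ls
cat > h.py <<'E'
import numpy as np, cv2
from scipy.spatial.transform import Rotation as R
from bench import get_state, get_image, camera_info, order, ctrl
def cam(n):
    c=camera_info(n);K=np.array(c["intrinsics"])
    if n=="wrist":
        s=get_state();T=np.eye(4);T[:3,:3]=R.from_rotvec(s["tool_rot"]).as_matrix();T[:3,3]=s["position"]
        W=T@np.array(c["tool_from_camera"])
    else:
        M=np.eye(4);M[:3,:3]=R.from_rotvec(np.ravel(c["rvec"])).as_matrix();M[:3,3]=np.ravel(c["tvec"]);W=np.linalg.inv(M)
    return K,W
def ray(K,W,u,v):
    d=W[:3,:3]@np.linalg.inv(K)@[u,v,1];return W[:3,3],d
def onplane(K,W,u,v,z):
    o,d=ray(K,W,u,v);return o+d*(z-o[2])/d[2]
def cloud(K,W,D):
    v,u=np.mgrid[:D.shape[0],:D.shape[1]]
    p=np.stack([u,v,np.ones_like(u)],-1)@np.linalg.inv(K).T*D[...,None]
    return p@W[:3,:3].T+W[:3,3]
def proj(K,W,P):
    q=K@np.linalg.inv(W)[:3]@np.append(P,1);return q[:2]/q[2]
def snap(n,f):
    K,W=cam(n);I,D=get_image(n);cv2.imwrite(f"pics/{f}.png",I[...,::-1]);np.savez(f"pics/{f}.npz",I=I,D=D,K=K,W=W);return K,W,I,D
def load(f):
    z=np.load(f"pics/{f}.npz");return z["K"],z["W"],z["I"],z["D"]
E
python3 - <<'E'
from h import *
s=get_state();print(s,ctrl.pinch_z)
for n in("top","scene"):
    K,W,I,D=snap(n,n+"0");print(n,K,W,(D>0).mean())
a=cv2.imread("pics/top0.png");b=cv2.imread("pics/scene0.png")
E
```

```text
pics
{'time': 0.0, 'joint_positions': array([-1.33390037,  0.32182364, -0.07011417,  1.45168147,  0.02263178,
        1.37079246, -0.05689187]), 'qd': array([ 0.00055861, -0.00102355, -0.00150306, -0.00141616,  0.00126194,
       -0.00189711,  0.0004899 ]), 'joint_torque': array([-3.11277090e-04, -4.91296148e+01, -4.03993204e-01, -3.12523520e+01,
       -6.39570644e-02,  4.36169305e-02,  1.59606743e-04]), 'position': array([0.14354154, 0.63338242, 0.22145809]), 'tool_rot': array([ 0.17335641,  1.56380655, -0.17636961]), 'ft_force': array([-0.36438911,  0.27635331,  0.42809873]), 'torque': array([ 0.05341891, -0.01373447, -0.017894  ]), 'grip_width': 0.9995214670226578} 0.0187
top [[427.40041755   0.         321.19960673]
 [  0.         427.40041755 196.94869386]
 [  0.           0.           1.        ]] [[ 1.24142351e-02 -9.83436517e-01  1.80827277e-01  3.11868219e-01]
 [-9.99922908e-01 -1.22553119e-02  1.99614121e-03 -2.53303915e-02]
 [ 2.53016526e-04 -1.80838118e-01 -9.83512842e-01  1.21714843e+00]
 [ 0.00000000e+00  0.00000000e+00  0.00000000e+00  1.00000000e+00]] 0.996015625
scene [[479.17556798   0.         322.18637811]
 [  0.         479.17556798 202.46852093]
 [  0.           0.           1.        ]] [[ 0.63687401  0.56748011 -0.52187913  1.13425128]
 [ 0.77095049 -0.46421895  0.436046   -0.54020988]
 [ 0.00518125 -0.68004933 -0.73314805  0.95030533]
 [ 0.          0.          0.          1.        ]] 0.99624609375
```

View pics/top0.png

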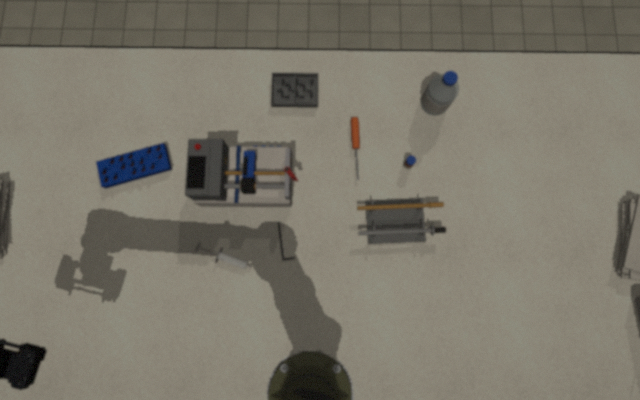

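View pics/scene0.png

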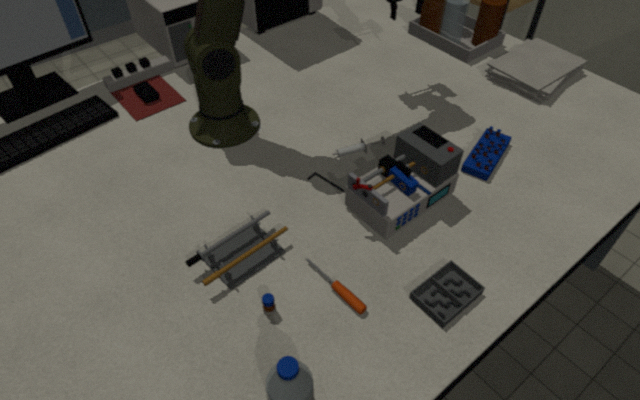

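The top view shows the pump at (185–295, 138–208) with its red keeper at (291,173). The guide rod is in the rest along row 229, with its black head at (440,229), and the brass screw is on row 206. The scene view agrees: the black head is at (193,260), so its tip points to world +y. Next I'll get coarse positions.

Run:
```python
from h import *
K,W,I,D=load("top0");P=cloud(K,W,D)
for n,(u,v) in dict(head=(440,229),mid=(395,229),tipend=(360,228),keeper=(291,173),block=(249,172),brk=(292,150),housing=(205,160),restc=(396,222)).items():
    print(n,P[v,u].round(4))
s=get_state();print(R.from_rotvec(s["tool_rot"]).as_matrix().round(4))
print(np.array(camera_info("wrist")["tool_from_camera"]).round(4),camera_info("wrist")["intrinsics"])
# tool-frame shift to reach targets
M=R.from_rotvec(s["tool_rot"]).as_matrix()
for t in([0.47,-0.27,0.30],[0.52,0.05,.35]): print(t,(M.T@(np.array(t)-s["position"])*1000).round())
```

```text
head [ 0.4405 -0.3476  0.0567]
mid [ 0.4396 -0.226   0.0514]
tipend [ 0.4466 -0.1346  0.0024]
keeper [0.5727 0.056  0.1371]
block [0.5766 0.167  0.1265]
brk [0.6748 0.065  0.0028]
housing [0.5973 0.2737 0.1643]
restc [ 0.4646 -0.237   0.0058]
[[-3.000e-04  2.209e-01  9.753e-01]
 [-1.800e-03  9.753e-01 -2.209e-01]
 [-1.000e+00 -1.800e-03  1.000e-04]]
[[ 5.000e-04 -2.604e-01  9.655e-01 -1.612e-01]
 [ 1.000e+00 -7.000e-04 -7.000e-04  4.000e-04]
 [ 9.000e-04  9.655e-01  2.604e-01 -7.010e-02]
 [ 0.000e+00  0.000e+00  0.000e+00  1.000e+00]] [[283.69394633   0.         319.19486919]
 [  0.         283.69394633 197.08645163]
 [  0.           0.           1.        ]]
[0.47, -0.27, 0.3] [ -77. -809.  518.]
[0.52, 0.05, 0.35] [-128. -486.  496.]
```

Emit:
{"name": "jog_arm", "arguments": {
  "claw": [87,87,87,87,87],
  "xyz": [
    [-30,-20,20],
    [-60,-50,60],
    [-80,-80,105],
    [-80,-110,150],
    [-80,-140,190]
  ],
  "roll": [0,0,0,0,0]
}}

```text
time: 0.6
position: [0.2868, 0.4681, 0.3022]
tool_rot: [0.174, 1.563, -0.175]
ft_force: [0.2, 0.9, 0.1]
grip_width: 1.002
```

Emit:
{"name": "jog_arm", "arguments": {
  "claw": [87,87,87,87,87],
  "xyz": [
    [0,-30,40],
    [0,-60,80],
    [0,-90,120],
    [0,-120,160],
    [0,-150,190]
  ],
  "roll": [0,0,0,0,0]
}}

```text
time: 1.1
position: [0.4405, 0.2774, 0.302]
tool_rot: [0.175, 1.563, -0.176]
ft_force: [0.5, 0.9, 0.1]
grip_width: 0.998
```

Emit:
{"name": "jog_arm", "arguments": {
  "claw": [87,87,87,87,87],
  "xyz": [
    [0,-30,40],
    [0,-60,80],
    [0,-87,130],
    [0,-87,140],
    [0,-87,140]
  ],
  "roll": [0,-6,-12.8,-12.8,-12.8]
}}

```text
time: 1.6
position: [0.5596, 0.1579, 0.3013]
tool_rot: [0.003, 1.57, -0.008]
ft_force: [0.6, 0.2, -0.7]
grip_width: 1.004
```

Run:
```python
from h import *
K,W,I,D=snap("wrist","w1");print((D>0).mean(),get_state()["position"])
```

```text
0.98779296875 [0.55800472 0.16032322 0.30130354]
```

View pics/w1.png

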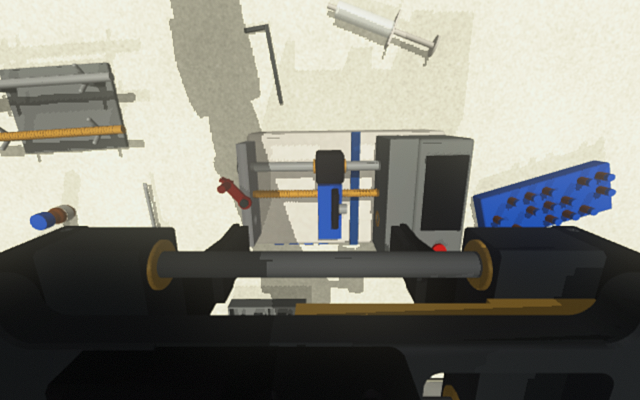

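The wrist view has world −x up and +y to the right. The bracket is at column 246, the shaft on row 165, the lead screw on row 193 and the black block at (329,165). The blue pusher spans (320–342, 183–240), the keeper is at (235,193), and the housing starts at column 376.

Run:
```python
from h import *
K,W,I,D=load("w1");P=cloud(K,W,D)
hsv=cv2.cvtColor(I,cv2.COLOR_RGB2HSV)
roi=np.zeros(D.shape,bool);roi[125:255,225:480]=1
z=P[...,2]
for nm,m in dict(brk=roi&(abs(z-.130)<.004)&(np.arange(640)<262)[None]&(hsv[...,1]<60),
   house=roi&(abs(z-.160)<.006)&(np.arange(640)>370)[None],
   blue=roi&(hsv[...,0]>105)&(hsv[...,0]<125)&(hsv[...,1]>150)&(hsv[...,2]>60)&(np.arange(640)<348)[None]&(z>.09),
   red=roi&((hsv[...,0]<8)|(hsv[...,0]>172))&(hsv[...,1]>130)&(np.arange(640)<262)[None]).items():
    p=P[m];print(nm,m.sum(),p.min(0).round(4),p.max(0).round(4),np.median(p,0).round(4))
    r=cv2.minAreaRect((p[:,:2]*1000).astype(np.float32));print("   rect",r)
    A=np.c_[p,np.ones(len(p))]
    c,res,_,_=np.linalg.lstsq(np.c_[p[:,:2],np.ones(len(p))],p[:,2],rcond=None);e=p[:,2]-np.c_[p[:,:2],np.ones(len(p))]@c;print("   plane",c.round(4),e.std().round(5))
# profile along pusher column band
for v in range(148,245,5): print(v,P[v,322:344:4].round(3).tolist()[::2],[int(x) for x in z[v,316:348:4]*1e4])
```

```text
brk 815 [0.515  0.0483 0.126 ] [0.6443 0.074  0.134 ] [0.5591 0.0681 0.129 ]
   rect ((579.8031005859375, 61.13190460205078), (129.50404357910156, 25.420759201049805), 1.0614384412765503)
   plane [-0.0005 -0.0542  0.1329] 0.00086
house 8317 [0.5086 0.232  0.154 ] [0.6373 0.3228 0.1644] [0.562  0.2792 0.1595]
   rect ((573.0176391601562, 277.3650817871094), (128.591796875, 90.04662322998047), 0.3686911165714264)
   plane [0.0022 0.0203 0.1528] 0.00127
blue 834 [0.4895 0.1557 0.1157] [0.639  0.1841 0.4624] [0.6038 0.1657 0.1217]
   rect ((564.24755859375, 169.20704650878906), (149.8004150390625, 27.637258529663086), 0.8660618662834167)
   plane [-0.2049 -0.0212  0.249 ] 0.0112
red 193 [0.5563 0.0483 0.132 ] [0.5918 0.0741 0.1503] [0.5739 0.0582 0.134 ]
   rect ((574.4686279296875, 58.48259735107422), (39.77340316772461, 13.0433349609375), 43.49160385131836)
   plane [-0.0299  0.017   0.1504] 0.00148
148 [[0.525, 0.161, 0.082], [0.525, 0.172, 0.081], [0.525, 0.183, 0.081]] [802, 814, 817, 801, 824, 808, 810, 815]
153 [[0.526, 0.161, 0.127], [0.526, 0.17, 0.129], [0.526, 0.18, 0.129]] [
[... 1512 characters left out ...]
, 0.161, 0.12], [0.609, 0.171, 0.122], [0.602, 0.18, 0.143]] [812, 1221, 1214, 1212, 1415, 1442, 1215, 824]
223 [[0.616, 0.161, 0.12], [0.616, 0.171, 0.121], [0.608, 0.18, 0.142]] [804, 1202, 1195, 1200, 1420, 1429, 1205, 809]
228 [[0.624, 0.161, 0.119], [0.624, 0.171, 0.119], [0.615, 0.18, 0.141]] [801, 1188, 1198, 1195, 1186, 1417, 1186, 809]
233 [[0.631, 0.16, 0.119], [0.631, 0.171, 0.118], [0.631, 0.181, 0.118]] [804, 1175, 1172, 1180, 1168, 1180, 1172, 814]
238 [[0.638, 0.16, 0.117], [0.638, 0.171, 0.117], [0.639, 0.181, 0.116]] [799, 1185, 1157, 1168, 1163, 1176, 1177, 831]
243 [[0.662, 0.161, 0.081], [0.699, 0.175, -0.002], [0.7, 0.189, -0.002]] [789, 788, 737, -7, -16, -13, -25, -17]
```

Run:
```python
import cv2
a=cv2.imread("pics/w1.png")[125:260,215:400];cv2.imwrite("pics/w1c.png",cv2.resize(a,None,fx=4.3,fy=4.3,interpolation=cv2.INTER_CUBIC))
```

```text
(no output)
```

View pics/w1c.png

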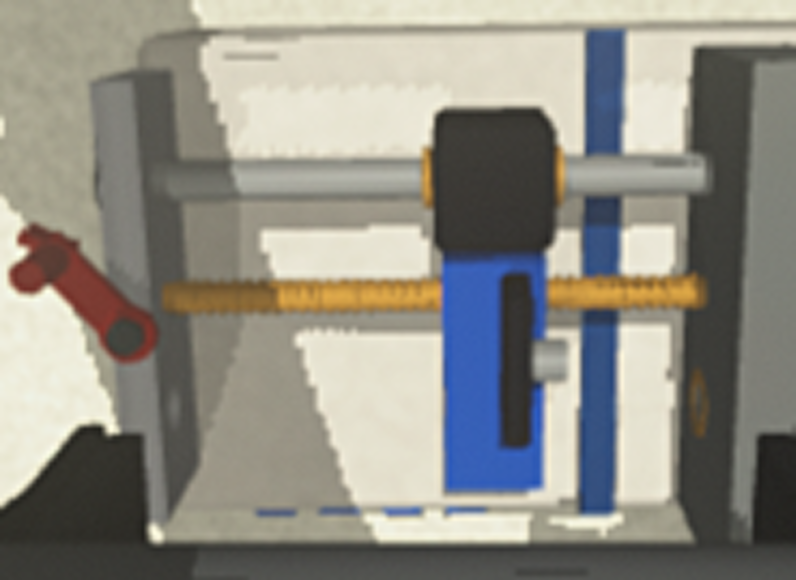

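The crop shows the bracket's top edge at the left and the keeper's pivot at (128,335), with its post swung out near (40,265). The pusher (445–543, 255–490) visibly slopes down toward +x. I'll take a closer look from directly above the rod axis.

Emit:
{"name": "jog_arm", "arguments": {
  "claw": [87,87,87,87,87],
  "xyz": [
    [15,-10,40],
    [30,-20,80],
    [45,-30,120],
    [45,-30,130],
    [45,-30,130]
  ],
  "roll": [0,0,0,0,0]
}}

```text
time: 2.15
position: [0.6875, 0.1311, 0.2546]
tool_rot: [0.001, 1.575, -0.004]
ft_force: [-0.0, 1.4, 1.1]
grip_width: 1.001
```

```bash
cat > meas.py <<'E'
from h import *
def meas(f):
    K,W,I,D=load(f);P=cloud(K,W,D);z=P[...,2];x=P[...,0];y=P[...,1]
    hsv=cv2.cvtColor(I,cv2.COLOR_RGB2HSV)
    blue=(hsv[...,0]>100)&(hsv[...,0]<130)&(hsv[...,1]>130)&(abs(y-.17)<.022)&(x>.56)&(x<.66)&(z>.10)&(z<.137)
    p=P[blue];A=np.c_[p[:,0]-.615,p[:,1]-.17,np.ones(len(p))]
    c=np.linalg.lstsq(A,p[:,2],rcond=None)[0];e=p[:,2]-A@c;k=abs(e)<.003;c=np.linalg.lstsq(A[k],p[k,2],rcond=None)[0]
    print("blue",k.sum(),c.round(4),"std",e.std().round(4),"x",np.percentile(p[:,0],[0,1,50,99,100]).round(4),"y",np.percentile(p[:,1],[1,99]).round(4))
    blk=(hsv[...,2]<80)&(abs(y-.17)<.03)&(x>.51)&(x<.57)&(z>.125)&(z<.14);q=P[blk];print("block",len(q),q[:,:].min(0).round(4),q.max(0).round(4),q[:,2].mean().round(4))
    red=((hsv[...,0]<8)|(hsv[...,0]>172))&(hsv[...,1]>120)&(abs(y-.06)<.05)&(abs(x-.6)<.08)
    b=(abs(z-.130)<.004)&(y>.04)&(y<.085)&(x>.50)&(x<.66)&~cv2.dilate(red.astype(np.uint8),np.ones((5,5))).astype(bool)
    q=P[b];print("brk",len(q),"x",np.percentile(q[:,0],[0,.5,99.5,100]).round(4),"z",np.median(q[:,2]).round(4))
    lo=[];hi=[]
    for xb in np.arange(.518,.644,.003):
        s=q[abs(q[:,0]-xb)<.002]
        if len(s)>4: lo.append((xb,s[:,1].min()));hi.append((xb,s[:,1].max()))
    for t in(lo,hi):
        t=np.array(t);
        if len(t)<4: continue
        c=np.polyfit(t[:,0]-.615,t[:,1],1)
        for _ in range(3):
            r=t[:,1]-np.polyval(c,t[:,0]-.615);kk=abs(r)<max(1.2*np.median(abs(r))*1.5,4e-4);c=np.polyfit(t[kk,0]-.615,t[kk,1],1)
        print(" edge y at .615, slope deg",c[1].round(4),np.degrees(c[0]).round(2),kk.sum())
    h=(abs(z-.160)<.005)&(y>.2)&(y<.36)&(x>.48)&(x<.68);q=P[h]
    lo=np.array([(xb,q[abs(q[:,0]-xb)<.002][:,1].min()) for xb in np.arange(.52,.64,.003) if (abs(q[:,0]-xb)<.002).sum()>5])
    if len(lo)>4: c=np.polyfit(lo[:,0]-.615,lo[:,1],1);print("house front",c[1].round(4),np.degrees(c[0]).round(2),"x",np.percentile(q[:,0],[.2,99.8]).round(4))
    q=P[red];print("red",len(q),q.min(0).round(4),q.max(0).round(4));top=q[q[:,2]>.145];print(" post",len(top),top.mean(0).round(4) if len(top) else "")
E
python3 - <<'E'
from meas import *
meas("w1");K,W,I,D=snap("wrist","w2");print(get_state()["position"]);meas("w2")
E
```

```text
blue 890 [-0.127  -0.0033  0.1201] std 0.001 x [0.5654 0.5659 0.601  0.6386 0.639 ] y [0.1557 0.184 ]
block 863 [0.5263 0.1536 0.1257] [0.5699 0.1857 0.1382] 0.1327
brk 771 x [0.515  0.5152 0.6431 0.6443] z 0.129
 edge y at .615, slope deg 0.0667 4.42 26
 edge y at .615, slope deg 0.0731 0.32 35
house front 0.2328 0.31 x [0.509  0.6361]
red 283 [0.5553 0.0392 0.1302] [0.5918 0.0741 0.1573]
 post 48 [0.562  0.0489 0.1557]
[0.68691769 0.1316052  0.25595319]
blue 1669 [-0.128  -0.001   0.1202] std 0.0024 x [0.5621 0.5665 0.6051 0.6385 0.6386] y [0.1553 0.1841]
block 1644 [0.5274 0.1529 0.1251] [0.5627 0.1869 0.1357] 0.1328
brk 1653 x [0.515  0.5152 0.6442 0.6445] z 0.1291
 edge y at .615, slope deg 0.0612 0.28 29
 edge y at .615, slope deg 0.0732 0.28 37
house front 0.2327 0.4 x [0.5255 0.6581]
red 501 [0.5568 0.0442 0.132 ] [0.592  0.0746 0.1577]
 post 100 [0.563  0.0486 0.1558]
```

View pics/w2.png

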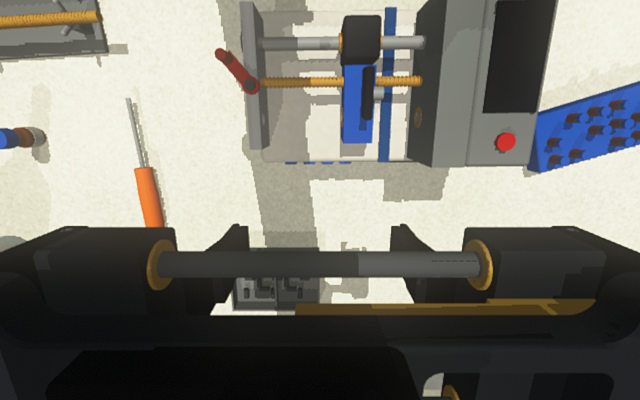

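Two views agree. The bearing mouth is at about (0.6147, 0.0610) with a yaw of +0.3°. The pusher slopes −0.127, so its bore sits about 8.9 mm low, and its y centre is 0.1697. I'll grip the pusher lightly across its y faces and lift it level, working above the housing's reach.

Emit:
{"name": "jog_arm", "arguments": {
  "claw": [50,50,50,50,50],
  "xyz": [
    [0,20,-30],
    [0,38,-55],
    [30,38,-55],
    [60,38,-55],
    [90,38,-55]
  ],
  "roll": [0,0,0,0,0],
  "force": 4
}}

```text
time: 2.7
position: [0.6302, 0.1724, 0.1676]
tool_rot: [0.001, 1.571, 0.003]
ft_force: [-0.4, 0.6, -0.8]
grip_width: 0.642
```

Emit:
{"name": "jog_arm", "arguments": {
  "claw": [50,50],
  "xyz": [
    [0,0,0],
    [0,0,0]
  ],
  "roll": [0,0]
}}

```text
time: 2.9
position: [0.6292, 0.1744, 0.1697]
tool_rot: [0.0, 1.57, 0.007]
ft_force: [0.1, 0.4, 1.0]
grip_width: 0.583
```

Run:
```python
from h import *
for i in range(3):
    s=get_state();print(s["time"],s["position"].round(4),s["tool_rot"].round(4),np.abs(s["qd"]).max().round(4));get_image("top")
```

```text
2.9 [0.6292 0.1744 0.1697] [5.00e-04 1.57e+00 7.00e-03] 0.046
2.95 [0.6304 0.174  0.1706] [1.0000e-03 1.5679e+00 6.5000e-03] 0.024
3.0 [0.631  0.1736 0.1708] [1.300e-03 1.567e+00 5.900e-03] 0.0085
```

Emit:
{"name": "jog_arm", "arguments": {
  "claw": [50,50,50,50,50],
  "xyz": [
    [20,-4,1],
    [40,-4,1],
    [60,-4,1],
    [72,-4,1],
    [72,-4,1]
  ],
  "roll": [0,0,0,0,0]
}}

```text
time: 3.55
position: [0.6318, 0.1694, 0.0977]
tool_rot: [0.001, 1.569, 0.005]
ft_force: [-1.1, 0.9, -0.9]
grip_width: 0.574
```

Emit:
{"name": "jog_arm", "arguments": {
  "claw": [50,50,50],
  "xyz": [
    [0,0,0],
    [0,0,0],
    [0,0,0]
  ],
  "roll": [0,0,0]
}}

```text
time: 3.85
position: [0.6326, 0.1696, 0.099]
tool_rot: [0.002, 1.567, 0.005]
ft_force: [1.0, 0.7, 0.6]
grip_width: 0.575
```

Emit:
{"name": "jog_arm", "arguments": {
  "claw": [38,34,32,28,26],
  "xyz": [
    [0,0,0],
    [0,0,0],
    [0,0,0],
    [0,0,0],
    [0,0,0]
  ],
  "roll": [0,0,0,0,0],
  "force": 4
}}

```text
time: 4.35
position: [0.6326, 0.1701, 0.099]
tool_rot: [0.002, 1.567, 0.006]
ft_force: [0.6, 1.7, 1.1]
grip_width: 0.346
```

Emit:
{"name": "jog_arm", "arguments": {
  "claw": [26,26,26,26,26],
  "xyz": [
    [0,0,0],
    [0,0,0],
    [0,0,0],
    [0,0,0],
    [0,0,0]
  ],
  "roll": [0,0,0,0,0],
  "force": 4
}}

```text
time: 4.85
position: [0.6326, 0.1702, 0.099]
tool_rot: [0.002, 1.567, 0.006]
ft_force: [0.6, 0.7, 0.8]
grip_width: 0.344
```

Emit:
{"name": "jog_arm", "arguments": {
  "claw": [26,26,26,26,26],
  "xyz": [
    [-3,0,0],
    [-6,0,0],
    [-9,0,0],
    [-11,0,0],
    [-11,0,0]
  ],
  "roll": [0,0,0,0,0],
  "force": 5
}}

```text
time: 5.35
position: [0.6321, 0.1702, 0.1102]
tool_rot: [0.002, 1.568, 0.006]
ft_force: [-1.7, 1.3, -0.3]
grip_width: 0.345
```

Emit:
{"name": "jog_arm", "arguments": {
  "claw": [26,26],
  "xyz": [
    [0,0,0],
    [0,0,0]
  ],
  "roll": [0,0]
}}

```text
time: 5.55
position: [0.6321, 0.1702, 0.1103]
tool_rot: [0.002, 1.568, 0.006]
ft_force: [-0.4, 1.2, -1.5]
grip_width: 0.35
```

Emit:
{"name": "jog_arm", "arguments": {
  "claw": [40,50,50,50,50],
  "xyz": [
    [0,0,0],
    [0,0,0],
    [0,0,0],
    [-20,0,0],
    [-60,0,0]
  ],
  "roll": [0,0,0,0,0]
}}

```text
time: 6.05
position: [0.6296, 0.1692, 0.1673]
tool_rot: [-0.0, 1.574, 0.004]
ft_force: [0.1, -0.5, -0.3]
grip_width: 0.566
```

Emit:
{"name": "jog_arm", "arguments": {
  "claw": [50,50,50,50,50],
  "xyz": [
    [-40,-10,20],
    [-80,-30,40],
    [-80,-40,55],
    [-80,-40,55],
    [-80,-40,55]
  ],
  "roll": [0,0,0,0,0]
}}

```text
time: 6.55
position: [0.6844, 0.1292, 0.2461]
tool_rot: [0.0, 1.576, 0.004]
ft_force: [-0.2, 1.0, 0.4]
grip_width: 0.571
```

Run:
```python
from meas import *
K,W,I,D=snap("wrist","w3");s=get_state();print(s["position"],abs(s["qd"]).max());meas("w3")
```

```text
[0.68389376 0.13009696 0.2457568 ] 0.012750566402140378
blue 1856 [-0.0017  0.0044  0.129 ] std 0.0018 x [0.5621 0.5626 0.6059 0.6374 0.6376] y [0.1553 0.1841]
block 1731 [0.5272 0.1529 0.1253] [0.57   0.1869 0.1379] 0.1328
brk 1760 x [0.5152 0.5156 0.6443 0.6446] z 0.1291
 edge y at .615, slope deg 0.0612 0.35 33
 edge y at .615, slope deg 0.0732 0.32 37
house front 0.2324 0.28 x [0.5243 0.6583]
red 542 [0.5565 0.0442 0.1321] [0.5923 0.0742 0.158 ]
 post 105 [0.5631 0.0485 0.1559]
```

The pusher is now level: slope −0.0017, about 0.1 mm at the bore, and its y position hasn't changed. Next is the rod. I'll roll −90° so the camera ends up on the −y side.

Run:
```python
from h import *
s=get_state();print(s["joint_positions"].round(2),s["tool_rot"].round(3))
```

```text
[-0.54  0.44  0.46  1.29 -0.19  1.46  1.48] [-1.000e-03  1.577e+00  5.000e-03]
```

Emit:
{"name": "jog_arm", "arguments": {
  "claw": [60,60,60,60,60],
  "xyz": [
    [0,-40,0],
    [0,-85,-15],
    [0,-130,-30],
    [0,-175,-45],
    [0,-220,-60]
  ],
  "roll": [-8,-16,-24,-32,-40]
}}

```text
time: 7.1
position: [0.623, -0.0898, 0.2445]
tool_rot: [-0.551, 1.505, 0.561]
ft_force: [0.3, -0.2, -0.0]
grip_width: 0.687
```

Emit:
{"name": "jog_arm", "arguments": {
  "claw": [60,60,60,60,60],
  "xyz": [
    [0,-10,-40],
    [0,-20,-80],
    [10,-30,-120],
    [20,-40,-150],
    [25,-40,-160]
  ],
  "roll": [-8,-16,-24,-32,-40]
}}

```text
time: 7.6
position: [0.5667, -0.1536, 0.1952]
tool_rot: [-0.729, 1.528, 0.815]
ft_force: [0.2, 0.4, -2.6]
grip_width: 0.691
```

```bash
cat > goto.py <<'E'
import sys
from h import *
t=np.array([float(a) for a in sys.argv[1:4]]);s=get_state();M=R.from_rotvec(s["tool_rot"]).as_matrix()
yaw=np.degrees(np.arctan2(M[1,1],M[0,1]))
print("q",s["joint_positions"].round(2),"pos",s["position"].round(4),"ft",s["ft_force"].round(1),"toolx",M[:,0].round(4),"yaw of tool y",yaw.round(2))
print("shift mm",(M.T@(t-s["position"])*1000).round(1))
E
python3 goto.py .44 -.348 .22
```

```text
q [ 0.52  0.31 -0.39  1.55  0.13  1.42  2.67] pos [ 0.5667 -0.1536  0.1952] ft [ 0.2  0.4 -2.6] toolx [-0.1072  0.0021 -0.9942] yaw of tool y 145.9
shift mm [ -11.4   -1.8 -233.1]
```

Joint 7 reached its range this way round, so I'll roll the other way; the grasp is the same.

Emit:
{"name": "jog_arm", "arguments": {
  "claw": [60,60,60,60,60],
  "xyz": [
    [-5,0,0],
    [-20,0,0],
    [-30,0,0],
    [-30,0,0],
    [-30,0,0]
  ],
  "roll": [8.5,17,25.5,34,42.5]
}}

```text
time: 8.1
position: [0.5695, -0.152, 0.2247]
tool_rot: [-0.173, 1.67, 0.197]
ft_force: [0.4, 0.7, 0.8]
grip_width: 0.687
```

Emit:
{"name": "jog_arm", "arguments": {
  "claw": [60,60,60,60,60],
  "xyz": [
    [0,0,0],
    [0,0,0],
    [0,0,0],
    [0,0,0],
    [0,0,0]
  ],
  "roll": [8.5,17,25.5,34,42.5]
}}

```text
time: 8.6
position: [0.5688, -0.1501, 0.2238]
tool_rot: [0.387, 1.641, -0.428]
ft_force: [0.5, -0.4, -0.3]
grip_width: 0.692
```

```bash
python3 goto.py .44 -.348 .22
```

```text
q [ 0.37  0.28 -0.2   1.51  0.07  1.47  1.21] pos [ 0.5688 -0.1501  0.2238] ft [ 0.5 -0.4 -0.3] toolx [-0.1099  0.0027 -0.9939] yaw of tool y 60.77
shift mm [  17.4 -235.   -14.1]
```

The tool now has a 6° tilt in the world x–z plane. With the jaws across the rod, that is only a turn about the rod's own axis, so it's harmless. I'll continue to the rod.

Emit:
{"name": "jog_arm", "arguments": {
  "claw": [60,60,60,60,60],
  "xyz": [
    [0,-45,0],
    [5,-90,-5],
    [5,-135,-10],
    [10,-180,-14],
    [17,-215,-14]
  ],
  "roll": [8.5,17,25.5,34,42.5]
}}

```text
time: 9.1
position: [0.4479, -0.3314, 0.2193]
tool_rot: [0.936, 1.433, -1.043]
ft_force: [0.6, 0.1, 0.3]
grip_width: 0.688
```

```bash
python3 goto.py .44 -.348 .22
```

```text
q [0.55 0.2  0.   1.61 0.06 1.43 0.85] pos [ 0.4479 -0.3314  0.2193] ft [0.6 0.1 0.3] toolx [-0.1107  0.0024 -0.9938] yaw of tool y 17.89
shift mm [  0.1 -12.6  13.4]
```

Emit:
{"name": "jog_arm", "arguments": {
  "claw": [60,60,60,60,60],
  "xyz": [
    [0,-10,0],
    [0,-12,-20],
    [0,-12,-20],
    [0,-12,-20],
    [0,-12,-20]
  ],
  "roll": [8,17,17.9,17.9,17.9]
}}

```text
time: 9.6
position: [0.4309, -0.3156, 0.221]
tool_rot: [1.155, 1.293, -1.288]
ft_force: [-0.5, -1.1, 0.1]
grip_width: 0.691
```

```bash
python3 - <<'E'
from h import *
K,W,I,D=snap("wrist","w4");s=get_state();print(s["position"],abs(s["qd"]).max());P=cloud(K,W,D)
np.set_printoptions(suppress=True)
z=P[...,2];x=P[...,0];y=P[...,1]
m=(abs(x-.44)<.03)&(y>-.40)&(y<-.08)&(z>.035)&(z<.07)
q=P[m]
for yb in np.arange(-.39,-.1,.01):
    t=q[abs(q[:,1]-yb)<.005]
    if len(t)>5:
        top=t[t[:,2]>t[:,2].max()-.004];print(yb.round(3),len(t),"x",np.percentile(t[:,0],[1,99]).round(4),"top x",np.median(top[:,0]).round(4),"z",np.percentile(t[:,2],[90,99]).round(4))
E
python3 goto.py .44 -.348 .22
```

```text
[ 0.43083902 -0.31584161  0.22101695] 0.008730869952524088
-0.36 102 x [0.4349 0.4509] top x 0.4425 z [0.0549 0.0557]
-0.35 108 x [0.4333 0.4495] top x 0.4421 z [0.0546 0.0553]
-0.34 110 x [0.4333 0.4492] top x 0.4409 z [0.0544 0.0554]
-0.33 199 x [0.4268 0.4547] top x 0.4414 z [0.0602 0.0611]
-0.32 80 x [0.434  0.4462] top x 0.4403 z [0.0521 0.0528]
-0.31 139 x [0.4211 0.4563] top x 0.4389 z [0.0521 0.053 ]
-0.3 137 x [0.4235 0.457 ] top x 0.4399 z [0.0519 0.0529]
-0.29 85 x [0.4337 0.4443] top x 0.4385 z [0.052  0.0529]
-0.28 92 x [0.4322 0.444 ] top x 0.4383 z [0.0522 0.0527]
-0.27 90 x [0.4322 0.4427] top x 0.437 z [0.052  0.0529]
-0.26 89 x [0.432  0.4424] top x 0.4368 z [0.052  0.0529]
-0.25 99 x [0.4306 0.4421] top x 0.4366 z [0.0523 0.0533]
-0.24 98 x [0.4305 0.4419] top x 0.4363 z [0.0523 0.0528]
-0.23 100 x [0.4304 0.4406] top x 0.4351 z [0.0519 0.0532]
-0.22 102 x [0.429  0.4403] top x 0.4349 z [0.0524 0.0527]
-0.21 106 x [0.429  0.4401] top x 0.4346 z [0.0522 0.0526]
-0.2 108 x [0.4276 0.4398] top x 0.4335 z [0.0524 0.0532]
-0.19 111 x [0.4275 0.4386] top x 0.4333 z [0.0523 0.0535]
-0.18 112 x [0.4275 0.4383] top x 0.433 z [0.0524 0.0531]
-0.17 269 x [0.4138 0.45  ] top x 0.4319 z [0.0521 0.0531]
-0.16 116 x [0.4261 0.4369] top x 0.4317 z [0.052  0.0533]
-0.15 120 x [0.4251 0.4366] top x 0.4314 z [0.0521 0.0533]
-0.14 132 x [0.4248 0.4363] top x 0.4304 z [0.0521 0.0531]
-0.13 103 x [0.4248 0.4361] top x 0.4302 z [0.0525 0.053 ]
q [0.52 0.15 0.02 1.67 0.05 1.42 0.54] pos [ 0.4308 -0.3158  0.221 ] ft [ 0.8 -0.5 -0.7] toolx [-0.111   0.0021 -0.9938] yaw of tool y 0.04
shift mm [-0.1  9.2 32.2]
```

View pics/w4.png

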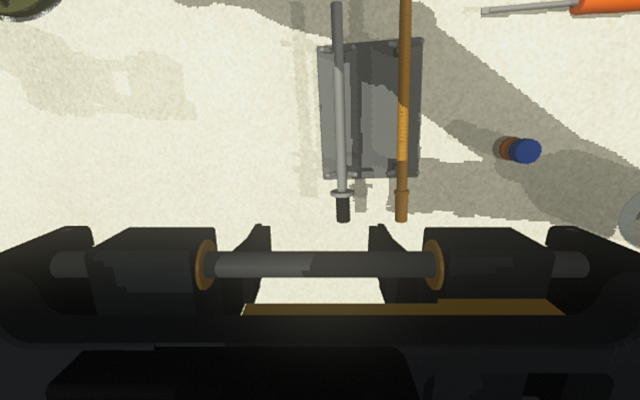

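The wrist view has +y up. The polished rod is at columns 332–345 with its collar at (342,194) and its black head at (343,208). The brass screw is at column 403. Now the collar's y position.

```bash
python3 - <<'E'
from h import *
K,W,I,D=load("w4");P=cloud(K,W,D);z=P[...,2];x=P[...,0];y=P[...,1]
m=(abs(x-.44)<.012)&(y>-.40)&(y<-.30)&(z>.0565);q=P[m];print("collar y",len(q),np.percentile(q[:,1],[0,5,50,95,100]).round(4))
m=(abs(x-.441)<.004)&(y>-.40)&(y<-.32)&(z>.050);q=P[m];print("head far end y",q[:,1].min().round(4))
m=(abs(x-.431)<.01)&(y<-.05)&(z>.045)&(y>-.2);q=P[m];print("tip y",q[:,1].max().round(4))
# silhouette: rod axis fit
ax=[];
for yb in np.arange(-.29,-.18,.004):
    t=P[(abs(y-yb)<.002)&(abs(x-.437)<.02)&(z>.046)&(z<.06)]
    if len(t)>5: ax.append((yb,(t[:,0].min()+t[:,0].max())/2))
c=np.polyfit(*np.array(ax).T,1);print(c,np.degrees(np.arctan(c[0])))
yc=-.3285-.022;print("grip x",np.polyval(c,-.3505))
E
python3 goto.py .4415 -.350 .10
```

```text
collar y 77 [-0.3315 -0.3305 -0.3281 -0.3262 -0.326 ]
head far end y -0.3652
tip y -0.1265
[-0.05322026  0.42318373] -3.0464223227188914
grip x 0.44183742995706915
q [0.52 0.15 0.02 1.67 0.05 1.42 0.54] pos [ 0.4308 -0.3158  0.221 ] ft [ 0.8 -0.5 -0.7] toolx [-0.111   0.0021 -0.9938] yaw of tool y 0.04
shift mm [119.   24.   34.4]
```

```bash
python3 goto.py .4396 -.348 .0284
```

```text
q [0.52 0.15 0.02 1.67 0.05 1.42 0.54] pos [ 0.4308 -0.3158  0.221 ] ft [ 0.8 -0.5 -0.7] toolx [-0.111   0.0021 -0.9938] yaw of tool y 0.04
shift mm [190.4  30.1  32.6]
```

Emit:
{"name": "jog_arm", "arguments": {
  "claw": [40,40,40,40,40],
  "xyz": [
    [20,30,32],
    [60,30,32],
    [100,30,32],
    [130,30,32],
    [130,30,32]
  ],
  "roll": [-3,-3.1,-3.1,-3.1,-3.1]
}}

```text
time: 10.15
position: [0.4429, -0.3457, 0.0836]
tool_rot: [1.117, 1.33, -1.249]
ft_force: [-0.4, 1.1, 0.7]
grip_width: 0.469
```

```bash
python3 - <<'E'
from h import *
get_image("top");get_image("top")
E
python3 goto.py .4396 -.348 .0284
```

```text
q [0.55 0.31 0.03 1.74 0.05 1.18 0.61] pos [ 0.4466 -0.3477  0.0887] ft [ 0.3 -0.3  0.6] toolx [-0.1113  0.0023 -0.9938] yaw of tool y 3.2
shift mm [60.7 -0.2  0.4]
```

Emit:
{"name": "jog_arm", "arguments": {
  "claw": [40,40,40,40,40],
  "xyz": [
    [15,0,0],
    [35,0,0],
    [50,0,0],
    [60,0,0],
    [60,0,0]
  ],
  "roll": [0,0,0,0,0]
}}

```text
time: 10.75
position: [0.4391, -0.3471, 0.0279]
tool_rot: [1.117, 1.323, -1.247]
ft_force: [-0.6, -0.5, -1.1]
grip_width: 0.459
```

```bash
python3 - <<'E'
from h import *
get_image("top");get_image("top")
E
python3 goto.py .4396 -.348 .0284
```

```text
q [0.55 0.37 0.03 1.8  0.05 1.06 0.61] pos [ 0.4402 -0.3478  0.0294] ft [0.  0.2 0. ] toolx [-0.1108  0.0019 -0.9938] yaw of tool y 3.21
shift mm [ 1.1 -0.5  0.2]
```

Emit:
{"name": "jog_arm", "arguments": {
  "claw": [20,15,12,12,12],
  "xyz": [
    [1,0,0],
    [1,0,0],
    [1,0,0],
    [1,0,0],
    [1,0,0]
  ],
  "roll": [0,0,0,0,0],
  "force": 20
}}

```text
time: 11.35
position: [0.4392, -0.3482, 0.0286]
tool_rot: [1.117, 1.321, -1.248]
ft_force: [-3.2, -1.1, 2.4]
grip_width: 0.183
```

Emit:
{"name": "jog_arm", "arguments": {
  "claw": [10,10,10,10,10],
  "xyz": [
    [0,0,0],
    [0,0,0],
    [0,0,0],
    [0,0,0],
    [0,0,0]
  ],
  "roll": [0,0,0,0,0],
  "force": 55
}}

```text
time: 11.85
position: [0.4391, -0.3482, 0.0287]
tool_rot: [1.117, 1.321, -1.248]
ft_force: [-2.4, 0.0, 1.8]
grip_width: 0.178
```

Emit:
{"name": "jog_arm", "arguments": {
  "claw": [10,10,10,10,10],
  "xyz": [
    [-10,0,0],
    [-30,0,0],
    [-50,0,0],
    [-60,0,0],
    [-60,0,0]
  ],
  "roll": [0,0,0,0,0]
}}

```text
time: 12.35
position: [0.4475, -0.3488, 0.09]
tool_rot: [1.117, 1.317, -1.246]
ft_force: [-0.1, -0.3, -1.6]
grip_width: 0.18
```

```bash
python3 - <<'E'
from h import *
get_image("top");s=get_state();print(s["grip_width"]*87,s["ft_force"],s["torque"])
K,W,I,D=snap("wrist","w5");P=cloud(K,W,D);np.savez("x.npz")
g=np.array(get_state()["position"]);M=R.from_rotvec(get_state()["tool_rot"]).as_matrix();gp=g-M[:,0]*ctrl.pinch_z;print("pinch",gp)
# points in tool frame relative to pinch
Q=(P-gp)@M
m=(abs(Q[...,1])<.02)&(abs(Q[...,0])<.03)&(Q[...,2]<-.03)&(Q[...,2]>-.24)
q=Q[m]
for b in np.arange(-.22,-.03,.01):
    t=q[abs(q[:,2]-b)<.005]
    if len(t)>5: print(b.round(3),len(t),"side",((t[:,1].min()+t[:,1].max())/2*1e3).round(1),"top(tool x)",(np.percentile(t[:,0],[2,10])*1e3).round(1))
E
python3 goto.py .6 -.2 .2
```

```text
15.65393242783385 [-0.82090637 -0.66669138 -2.41965626] [-0.23283738 -0.17821238  0.01131315]
pinch [ 0.44783371 -0.34805221  0.10636047]
-0.12 490 side 1.5 top(tool x) [-2.7 -2.1]
-0.11 636 side 1.7 top(tool x) [-3.  -2.3]
-0.1 602 side 1.6 top(tool x) [-3.1 -2.6]
-0.09 554 side 1.4 top(tool x) [-3.5 -3. ]
-0.08 525 side 1.6 top(tool x) [-3.8 -3.1]
-0.07 520 side 1.6 top(tool x) [-4.1 -3.4]
-0.06 478 side 1.6 top(tool x) [-4.4 -3.7]
-0.05 457 side 1.9 top(tool x) [-4.4 -3.9]
-0.04 444 side 1.9 top(tool x) [-4.8 -4.2]
q [0.55 0.32 0.03 1.74 0.05 1.18 0.61] pos [ 0.4457 -0.348   0.0878] ft [-0.2  0.3 -2.2] toolx [-0.1127  0.0021 -0.9936] yaw of tool y 3.2
shift mm [-128.6  148.6 -140.3]
```

The grip held, but the tip droops about 1.5° in the jaws. I'll raise the grip to 60 N and fly over the bracket to measure the rod and bracket in one orientation.

Emit:
{"name": "jog_arm", "arguments": {
  "claw": [10,10,10,10,10],
  "xyz": [
    [-30,0,0],
    [-65,0,0],
    [-100,0,0],
    [-135,0,0],
    [-165,0,0]
  ],
  "roll": [0,1,2,2.7,2.7],
  "force": 60
}}

```text
time: 12.95
position: [0.4642, -0.3481, 0.2522]
tool_rot: [1.15, 1.299, -1.285]
ft_force: [0.5, 0.4, -2.2]
grip_width: 0.181
```

```bash
python3 goto.py .617 0 .25
```

```text
q [0.53 0.23 0.04 1.51 0.05 1.5  0.57] pos [ 0.4642 -0.3481  0.2522] ft [ 0.5  0.4 -2.2] toolx [-0.1135  0.0026 -0.9935] yaw of tool y 0.47
shift mm [ -14.3  154.9 -346.9]
```

Emit:
{"name": "jog_arm", "arguments": {
  "claw": [10,10,10,10,10],
  "xyz": [
    [-2,20,-40],
    [-5,35,-80],
    [-7,50,-120],
    [-8,65,-155],
    [-9,77,-175]
  ],
  "roll": [0,0,0,0,0]
}}

```text
time: 13.45
position: [0.5409, -0.1681, 0.2515]
tool_rot: [1.147, 1.304, -1.282]
ft_force: [0.2, -0.3, -1.2]
grip_width: 0.18
```

Emit:
{"name": "jog_arm", "arguments": {
  "claw": [10,10,10,10,10],
  "xyz": [
    [-2,20,-40],
    [-4,35,-80],
    [-6,50,-120],
    [-8,65,-150],
    [-8,75,-170]
  ],
  "roll": [0,0,0,0,0]
}}

```text
time: 13.95
position: [0.6142, 0.0065, 0.2501]
tool_rot: [1.144, 1.308, -1.28]
ft_force: [0.9, 0.3, -1.6]
grip_width: 0.18
```

```bash
cat > rodm.py <<'E'
from h import *
def rodm(f,s):
    K,W,I,D=load(f);P=cloud(K,W,D)
    M=R.from_rotvec(s["tool_rot"]).as_matrix();gp=s["position"]-M[:,0]*ctrl.pinch_z;print("pinch",gp.round(4))
    Q=(P-gp)@M
    m=(abs(Q[...,1])<.012)&(abs(Q[...,0])<.02)&(Q[...,2]<-.035)&(Q[...,2]>-.24);q=Q[m];r=[]
    for b in np.arange(-.13,-.038,.006):
        t=q[abs(q[:,2]-b)<.003]
        if len(t)>20: r.append((b,(t[:,1].min()+t[:,1].max())/2,np.percentile(t[:,0],5)))
    r=np.array(r);a=np.polyfit(r[:,0],r[:,1],1);c=np.polyfit(r[:,0],r[:,2],1)
    print("side @-.08 mm",(np.polyval(a,-.08)*1e3).round(2),"deg",np.degrees(a[0]).round(2)," top @-.08",(np.polyval(c,-.08)*1e3).round(2),"droop deg",(-np.degrees(c[0])).round(2) if 0 else np.degrees(c[0]).round(2))
E
python3 - <<'E'
from rodm import *
get_image("top");get_image("top");K,W,I,D=snap("wrist","w6");s=get_state();rodm("w6",s);print(s["position"],s["ft_force"])
P=cloud(K,W,D);x,y,z=P[...,0],P[...,1],P[...,2]
b=(abs(z-.130)<.005)&(y>.05)&(y<.085)&(x>.50)&(x<.66);q=P[b]
print("brk",len(q),np.percentile(q[:,0],[0,.5,99.5,100]).round(4),np.median(q[:,2]),"y",np.percentile(q[:,1],[.5,99.5]).round(4))
for a,bb in((.52,.55),(.63,.645)):
    t=q[(q[:,0]>a)&(q[:,0]<bb)];print(a,len(t),t[:,1].min().round(4),t[:,1].max().round(4))
M=P[(abs(z-.1328)<.005)&(abs(y-.17)<.03)&(x>.51)&(x<.57)];print("block",len(M),M.min(0).round(4) if len(M) else "",M.max(0).round(4) if len(M) else "")
E
python3 goto.py .617 -.2 .25
```

```text
pinch [0.6159 0.0049 0.2683]
side @-.08 mm 1.44 deg 0.3  top @-.08 -2.59 droop deg -1.16
[0.61371203 0.00494996 0.24977397] [-0.55403948 -0.62768568 -2.17844286]
brk 1425 [0.5146 0.5155 0.6443 0.6449] 0.1293858019518826 y [0.0508 0.0728]
0.52 361 0.06 0.072
0.63 201 0.0605 0.0722
block 1654 [0.5265 0.1519 0.1279] [0.57   0.1824 0.1377]
q [ 0.1   0.33 -0.19  1.39  0.05  1.54 -0.07] pos [0.6137 0.0049 0.2498] ft [-0.6 -0.6 -2.2] toolx [-0.1187  0.0049 -0.9929] yaw of tool y 0.96
shift mm [-1.60e+00 -2.00e-01  2.05e+02]
```

View pics/w6.png

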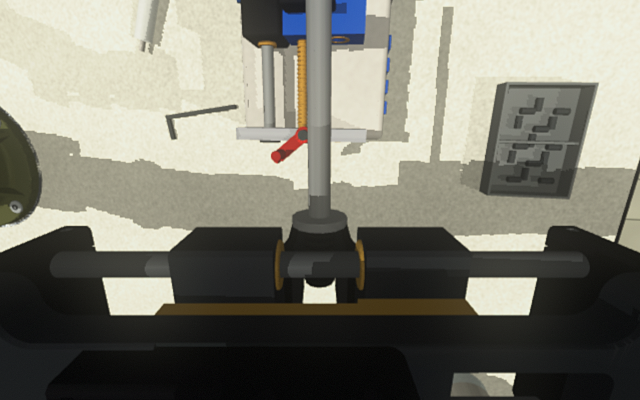

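The w6 view shows the rod held level-ish and straight at column 320, with the collar at (319,220). The bracket's top bar is on row 134 and the keeper at (290,150). The two orientations agree on x0 and put the camera bias at about 0.5 mm, so the mouth is at about (0.6143, 0.0607). The droop is about 0.9°. I'll stage the tip before the bore.

Emit:
{"name": "jog_arm", "arguments": {
  "claw": [10,10,10,10,10],
  "xyz": [
    [0,0,45],
    [0,0,90],
    [0,0,135],
    [0,0,170],
    [0,0,176]
  ],
  "roll": [0.5,0.5,0.5,0.5,0.5]
}}

```text
time: 14.6
position: [0.6138, -0.1808, 0.2473]
tool_rot: [1.153, 1.297, -1.302]
ft_force: [0.5, 0.0, -1.8]
grip_width: 0.181
```

Emit:
{"name": "jog_arm", "arguments": {
  "claw": [10,10,10,10,10],
  "xyz": [
    [40,0,0],
    [80,0,0],
    [110,0,0],
    [110,0,0],
    [110,0,0]
  ],
  "roll": [0,0,0,0,0]
}}

```text
time: 15.1
position: [0.6, -0.1813, 0.1383]
tool_rot: [1.153, 1.297, -1.303]
ft_force: [-0.2, -0.5, -0.8]
grip_width: 0.175
```

```bash
python3 - <<'E'
from rodm import *
get_image("top");get_image("top");snap("wrist","w7");rodm("w7",get_state())
E
python3 goto.py .6128 -.171 .097
```

```text
pinch [ 0.6042 -0.1811  0.1592]
side @-.08 mm 1.02 deg 0.06  top @-.08 -2.51 droop deg -1.4
q [ 0.31  0.41 -0.1   1.5   0.07  1.35  0.19] pos [ 0.602  -0.1811  0.1407] ft [ 0.2  0.1 -1. ] toolx [-1.178e-01 -1.000e-04 -9.930e-01] yaw of tool y -0.26
shift mm [ 42.1  15.8 -10.2]
```

Emit:
{"name": "jog_arm", "arguments": {
  "claw": [10,10,10,10,10],
  "xyz": [
    [20,16,-6],
    [41,16,-10],
    [41,16,-10],
    [41,16,-10],
    [41,16,-10]
  ],
  "roll": [-0.6,-0.6,-0.6,-0.6,-0.6]
}}

```text
time: 15.75
position: [0.6143, -0.172, 0.1001]
tool_rot: [1.148, 1.295, -1.29]
ft_force: [-0.1, 0.5, -3.4]
grip_width: 0.175
```

```bash
python3 - <<'E'
from rodm import *
get_image("top");K,W,I,D=snap("top","t8");snap("scene","s8")
a=cv2.imread("pics/scene0.png")
K,W,I,D=load("s8")
u,v=proj(K,W,[.615,.04,.112]).astype(int);print(u,v)
c=cv2.imread("pics/s8.png")[v-60:v+60,u-80:u+80];cv2.imwrite("pics/s8c.png",cv2.resize(c,None,fx=5,fy=5,interpolation=cv2.INTER_CUBIC))
E
python3 goto.py .6128 -.171 .0984
```

```text
369 205
q [ 0.29  0.46 -0.1   1.52  0.07  1.28  0.18] pos [ 0.6139 -0.1717  0.0995] ft [ 0.3  0.5 -1.1] toolx [-1.155e-01 -8.000e-04 -9.933e-01] yaw of tool y 0.31
shift mm [ 1.3 -0.9 -0.7]
```

View pics/s8c.png

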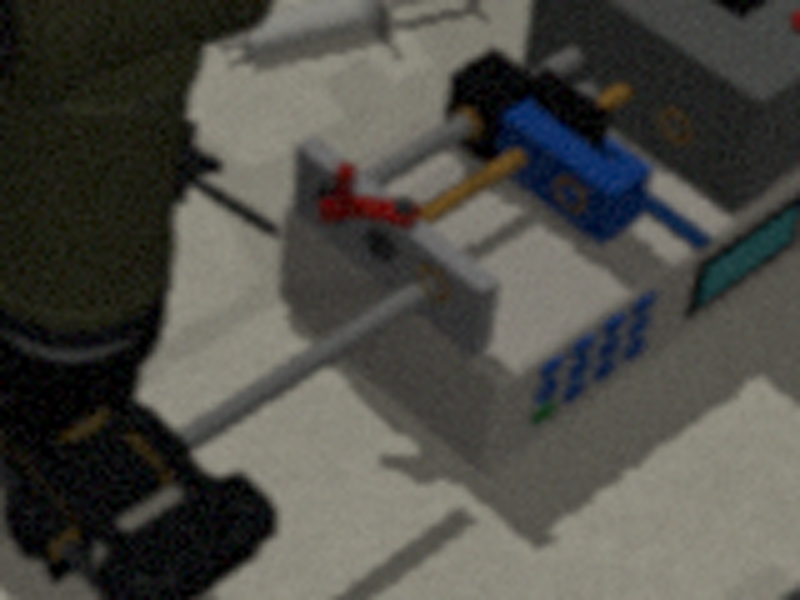

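The scene crop shows the rod tip at about (420,291), just short of the bracket's orange-ringed bore at (434,283). The pusher ring is at (572,195) and the housing ring at (676,125). The rod's line points through them. Easing in.

Emit:
{"name": "jog_arm", "arguments": {
  "claw": [10,10,10,10,10],
  "xyz": [
    [1,-1,-3],
    [1,-1,-7],
    [1,-1,-10],
    [1,-1,-12],
    [1,-1,-14]
  ],
  "roll": [0,0,0,0,0]
}}

```text
time: 16.4
position: [0.6126, -0.1607, 0.0989]
tool_rot: [1.146, 1.292, -1.293]
ft_force: [0.7, -7.2, -1.2]
grip_width: 0.175
```

```bash
python3 goto.py .6128 -.150 .0984
```

```text
q [ 0.28  0.45 -0.11  1.53  0.08  1.27  0.16] pos [ 0.6126 -0.1607  0.0989] ft [ 0.7 -7.2 -1.2] toolx [-0.1151 -0.0048 -0.9933] yaw of tool y 0.2
shift mm [  0.4   0.3 -10.7]
```

Gentle contact at the face (7 N); the tip is probably low, given the tilt. I'll back off, raise it and retry.

Emit:
{"name": "jog_arm", "arguments": {
  "claw": [10,10,10,10,10],
  "xyz": [
    [0,0,3],
    [-1.5,0,3],
    [-1.5,0,1],
    [-1.5,0,-1],
    [-1.5,0,-2]
  ],
  "roll": [0,0,0,0,0]
}}

```text
time: 16.9
position: [0.6129, -0.1577, 0.1003]
tool_rot: [1.146, 1.293, -1.292]
ft_force: [0.5, -0.3, -2.1]
grip_width: 0.176
```

```bash
python3 goto.py .6128 -.150 .0984
```

```text
q [ 0.28  0.45 -0.11  1.53  0.07  1.28  0.16] pos [ 0.6129 -0.1577  0.1003] ft [ 0.5 -0.3 -2.1] toolx [-0.115  -0.0042 -0.9934] yaw of tool y 0.25
shift mm [ 1.9  0.1 -7.7]
```

It's in. Advancing.

Emit:
{"name": "jog_arm", "arguments": {
  "claw": [10,10,10,10,10],
  "xyz": [
    [0,0,-3],
    [0,0,-6],
    [0,0,-9],
    [0,0,-12],
    [0,0,-14]
  ],
  "roll": [0,0,0,0,0]
}}

```text
time: 17.4
position: [0.6129, -0.1432, 0.1003]
tool_rot: [1.146, 1.293, -1.292]
ft_force: [0.3, -0.5, -2.3]
grip_width: 0.177
```

```bash
python3 - <<'E'
from rodm import *
get_image("top");snap("wrist","w9");rodm("w9",get_state());print(get_state()["torque"])
E
python3 goto.py .6128 -.140 .0984
```

```text
pinch [ 0.6151 -0.1429  0.1189]
side @-.08 mm 1.17 deg 0.12  top @-.08 -2.66 droop deg -1.3
[-0.21774366 -0.17022557 -0.09416559]
q [ 0.26  0.45 -0.11  1.54  0.07  1.27  0.13] pos [ 0.6129 -0.143   0.1003] ft [ 0.3  0.6 -2.1] toolx [-0.1149 -0.0039 -0.9934] yaw of tool y 0.29
shift mm [ 1.9  0.1 -3. ]
```

No contact force, and the tip is 18 mm in. Now I'll use the bore as a light fulcrum, lowering the head so the rod straightens in the jaws.

Emit:
{"name": "jog_arm", "arguments": {
  "claw": [10,10,10,10,10],
  "xyz": [
    [1,0,0],
    [2,0,0],
    [3,0,0],
    [4,0,0],
    [4,0,0]
  ],
  "roll": [0,0,0,0,0]
}}

```text
time: 18.0
position: [0.6124, -0.1431, 0.0962]
tool_rot: [1.146, 1.293, -1.291]
ft_force: [0.6, -0.1, -1.2]
grip_width: 0.176
```

Emit:
{"name": "jog_arm", "arguments": {
  "claw": [10,10,10,10,10],
  "xyz": [
    [0.5,0,0],
    [1,0,0],
    [1.5,0,0],
    [2,0,0],
    [2,0,0]
  ],
  "roll": [0,0,0,0,0]
}}

```text
time: 18.5
position: [0.6122, -0.1432, 0.0942]
tool_rot: [1.146, 1.293, -1.292]
ft_force: [0.8, 0.3, -1.6]
grip_width: 0.179
```

```bash
python3 - <<'E'
from rodm import *
get_image("top");snap("wrist","w10");rodm("w10",get_state());print(get_state()["torque"])
E
python3 goto.py .6128 -.140 .0984
```

```text
pinch [ 0.6144 -0.1431  0.1128]
side @-.08 mm 1.35 deg 0.0  top @-.08 -4.53 droop deg -0.28
[-0.10247948 -0.19763999 -0.10524173]
q [ 0.26  0.45 -0.11  1.55  0.07  1.26  0.13] pos [ 0.6122 -0.1432  0.0942] ft [ 0.7 -1.4 -1. ] toolx [-0.115  -0.0038 -0.9934] yaw of tool y 0.28
shift mm [-4.2  0.1 -3.2]
```

Emit:
{"name": "jog_arm", "arguments": {
  "claw": [10,10,10,10,10],
  "xyz": [
    [1,0,0],
    [2,0,0],
    [3,0,0],
    [3,0,0],
    [3,0,0]
  ],
  "roll": [0,0,0,0,0]
}}

```text
time: 19.1
position: [0.6119, -0.1432, 0.0913]
tool_rot: [1.146, 1.293, -1.292]
ft_force: [0.1, -0.1, -1.0]
grip_width: 0.179
```

Emit:
{"name": "jog_arm", "arguments": {
  "claw": [10,10,10],
  "xyz": [
    [-0.5,0,0],
    [-1,0,0],
    [-1,0,0]
  ],
  "roll": [0,0,0]
}}

```text
time: 19.4
position: [0.612, -0.1432, 0.0924]
tool_rot: [1.146, 1.293, -1.291]
ft_force: [1.0, -0.7, -1.1]
grip_width: 0.178
```

```bash
python3 - <<'E'
from rodm import *
get_image("top");snap("wrist","w11");rodm("w11",get_state());print(get_state()["torque"])
E
python3 goto.py .6124 -.100 .0925
```

```text
pinch [ 0.6141 -0.1432  0.1109]
side @-.08 mm 1.34 deg 0.04  top @-.08 -5.23 droop deg 0.2
[-0.03912656 -0.17265536 -0.08511472]
q [ 0.26  0.45 -0.11  1.55  0.07  1.26  0.13] pos [ 0.612  -0.1432  0.0923] ft [ 0.3 -0.7 -0.8] toolx [-0.115  -0.0039 -0.9934] yaw of tool y 0.27
shift mm [ -0.4   0.6 -43.2]
```

The rod is level now and carried lightly by the bore. I'll advance toward the pusher with the head a little lower, so the tip rides high.

Emit:
{"name": "jog_arm", "arguments": {
  "claw": [10,10,10,10,10],
  "xyz": [
    [0.5,0,-8],
    [1,0,-16],
    [1.5,0,-24],
    [1.5,0,-32],
    [1.5,0,-36]
  ],
  "roll": [0,0,0,0,0]
}}

```text
time: 20.0
position: [0.6119, -0.1055, 0.0909]
tool_rot: [1.145, 1.294, -1.29]
ft_force: [1.0, -1.4, -0.1]
grip_width: 0.176
```

Emit:
{"name": "jog_arm", "arguments": {
  "claw": [10,10,10,10,10],
  "xyz": [
    [0,0,-8],
    [0,0,-16],
    [0,0,-24],
    [0,0,-30],
    [0,0,-33]
  ],
  "roll": [0,0,0,0,0]
}}

```text
time: 20.5
position: [0.6118, -0.0715, 0.0909]
tool_rot: [1.145, 1.294, -1.289]
ft_force: [1.5, -2.3, 1.7]
grip_width: 0.174
```

```bash
python3 - <<'E'
from rodm import *
get_image("top");snap("wrist","w12");rodm("w12",get_state());print(get_state()["torque"])
E
python3 goto.py .6122 -.060 .0905
```

```text
pinch [ 0.614  -0.0713  0.1095]
side @-.08 mm 1.51 deg -0.1  top @-.08 -6.34 droop deg 1.26
[ 0.32416432 -0.32602725 -0.22065391]
q [ 0.18  0.43 -0.15  1.58  0.07  1.25  0.03] pos [ 0.6118 -0.0713  0.0909] ft [1.3 1.  1. ] toolx [-0.1142 -0.0024 -0.9935] yaw of tool y 0.42
shift mm [  0.3   0.5 -11.3]
```

Emit:
{"name": "jog_arm", "arguments": {
  "claw": [10,10,10,10,10],
  "xyz": [
    [-0.5,0.4,0],
    [-1.2,0.7,-2],
    [-1.2,0.7,-4],
    [-1.2,0.7,-6],
    [-1.2,0.7,-8]
  ],
  "roll": [0,0,0,0,0]
}}

```text
time: 21.1
position: [0.6125, -0.0633, 0.0919]
tool_rot: [1.146, 1.295, -1.289]
ft_force: [-0.1, -0.6, 0.5]
grip_width: 0.179
```

```bash
python3 - <<'E'
from rodm import *
get_image("top");snap("wrist","w13");rodm("w13",get_state());print(get_state()["torque"])
E
python3 goto.py .6122 -.060 .0905
```

```text
pinch [ 0.6147 -0.0627  0.1105]
side @-.08 mm 1.19 deg 0.3  top @-.08 -5.22 droop deg -0.85
[ 0.01143715 -0.11550308 -0.00424006]
q [ 0.17  0.43 -0.15  1.58  0.07  1.25  0.01] pos [ 0.6126 -0.0627  0.092 ] ft [ 0.1 -0.3 -0.9] toolx [-0.1143 -0.0021 -0.9934] yaw of tool y 0.46
shift mm [ 1.5 -0.2 -2.7]
```

There's no force with the tip about 4 mm past the pusher's face, so it's in the bore. Continuing.

Emit:
{"name": "jog_arm", "arguments": {
  "claw": [10,10,10,10,10],
  "xyz": [
    [0,0,-4],
    [0,0,-8],
    [0,0,-12],
    [0,0,-16],
    [0,0,-18]
  ],
  "roll": [0,0,0,0,0]
}}

```text
time: 21.7
position: [0.6125, -0.044, 0.0921]
tool_rot: [1.145, 1.296, -1.287]
ft_force: [0.1, -1.3, 0.4]
grip_width: 0.176
```

```bash
python3 - <<'E'
from rodm import *
from meas import *
snap("top","t14");K,W,I,D=load("t14");snap("scene","s14")
print(get_state()["torque"])
for f in("t8","t14"):
    K,W,I,D=load(f);P=cloud(K,W,D);hsv=cv2.cvtColor(I,cv2.COLOR_RGB2HSV)
    m=(hsv[...,0]>100)&(hsv[...,0]<130)&(hsv[...,1]>130)&(abs(P[...,1]-.17)<.025)&(P[...,0]>.56)&(P[...,0]<.66)&(P[...,2]>.11);print(f,m.sum(),P[m].mean(0).round(4))
K,W,I,D=load("s14")
c=cv2.imread("pics/s14.png")[145:265,289:449];cv2.imwrite("pics/s14c.png",cv2.resize(c,None,fx=5,fy=5,interpolation=cv2.INTER_CUBIC))
E
python3 goto.py .6122 -.0 .0925
```

```text
[ 0.12793783 -0.24857908 -0.08719586]
t8 221 [0.5977 0.1666 0.1314]
t14 231 [0.5978 0.1669 0.1316]
q [ 0.15  0.43 -0.16  1.58  0.07  1.25 -0.02] pos [ 0.6125 -0.0437  0.092 ] ft [1.1 0.4 1.5] toolx [-0.1141 -0.0014 -0.9935] yaw of tool y 0.51
shift mm [ -0.5   0.  -43.7]
```

View pics/s14c.png

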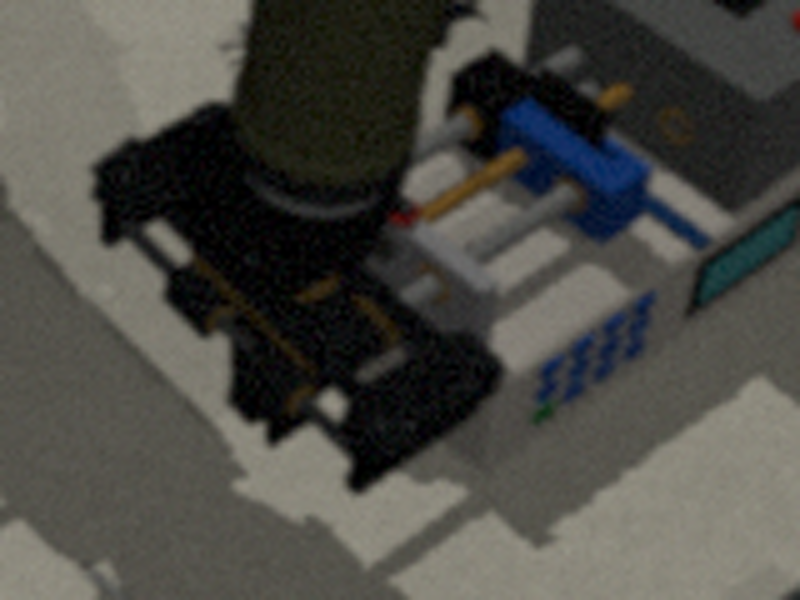

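The scene crop shows the rod through the bracket and into the pusher's ring near (572,195). The top view puts the pusher within 0.3 mm of where it was. Continuing to the housing.

Emit:
{"name": "jog_arm", "arguments": {
  "claw": [10,10,10,10,10],
  "xyz": [
    [-0.4,0.2,-5],
    [-0.4,0.2,-11],
    [-0.4,0.2,-17],
    [-0.4,0.2,-23],
    [-0.4,0.2,-26]
  ],
  "roll": [0,0,0,0,0]
}}

```text
time: 22.3
position: [0.6126, -0.0166, 0.0925]
tool_rot: [1.145, 1.297, -1.286]
ft_force: [0.5, -0.4, 2.1]
grip_width: 0.178
```

Emit:
{"name": "jog_arm", "arguments": {
  "claw": [10,10,10,10,10],
  "xyz": [
    [0,0,-5],
    [0,0,-10],
    [0,0,-15],
    [0,0,-19],
    [0,0,-21]
  ],
  "roll": [0,0,0,0,0]
}}

```text
time: 22.8
position: [0.6124, 0.0049, 0.0927]
tool_rot: [1.145, 1.297, -1.285]
ft_force: [-0.4, -3.0, 3.7]
grip_width: 0.18
```

```bash
python3 goto.py .6122 .0387 .0925; python3 -c "
from h import *
print(get_state()['torque'])"
```

```text
q [ 0.09  0.43 -0.18  1.59  0.07  1.25 -0.09] pos [0.6124 0.0049 0.0927] ft [-0.4 -3.   3.7] toolx [-0.1137 -0.0013 -0.9935] yaw of tool y 0.6
shift mm [  0.2   0.1 -33.8]
[-0.47755911 -0.07349969  0.0751555 ]
```

Emit:
{"name": "jog_arm", "arguments": {
  "claw": [10,10,10],
  "xyz": [
    [-0.6,0,0.5],
    [-1.2,0,0.5],
    [-1.2,0,0.5]
  ],
  "roll": [0,0,0]
}}

```text
time: 23.1
position: [0.6124, 0.0051, 0.0935]
tool_rot: [1.145, 1.298, -1.285]
ft_force: [0.8, 2.5, 1.0]
grip_width: 0.179
```

```bash
python3 goto.py .6122 .0387 .0925; python3 -c "
from h import *
print(get_state()['torque'])"
```

```text
q [ 0.09  0.42 -0.18  1.59  0.07  1.25 -0.09] pos [0.6124 0.0051 0.0935] ft [0.8 2.5 1. ] toolx [-1.141e-01 -2.000e-04 -9.935e-01] yaw of tool y 0.62
shift mm [  1.    0.3 -33.6]
[ 0.03224099 -0.18172316 -0.03622436]
```

Forces have relaxed. I'll ease the tip up to the housing bore.

Emit:
{"name": "jog_arm", "arguments": {
  "claw": [10,10,10,10,10],
  "xyz": [
    [-0.3,0,-3],
    [-0.3,0,-5],
    [-0.3,0,-7],
    [-0.3,0,-9],
    [-0.3,0,-10]
  ],
  "roll": [0,0,0,0,0]
}}

```text
time: 23.6
position: [0.6122, 0.0157, 0.0936]
tool_rot: [1.145, 1.299, -1.284]
ft_force: [0.2, -0.3, 0.1]
grip_width: 0.178
```

```bash
python3 goto.py .6122 .0387 .0925; python3 -c "
from h import *
print(get_state()['torque'])"
```

```text
q [ 0.08  0.43 -0.18  1.59  0.07  1.25 -0.11] pos [0.6122 0.0157 0.0936] ft [ 0.2 -0.3  0.1] toolx [-1.144e-01  2.000e-04 -9.934e-01] yaw of tool y 0.63
shift mm [  1.1   0.4 -23. ]
[-0.26593496 -0.2882123  -0.10827268]
```

Emit:
{"name": "jog_arm", "arguments": {
  "claw": [10,10,10,10,10],
  "xyz": [
    [0,0.2,-4],
    [0,0.2,-8],
    [0,0.2,-12],
    [0,0.2,-15],
    [0,0.2,-17]
  ],
  "roll": [0,0,0,0,0]
}}

```text
time: 24.1
position: [0.6122, 0.0333, 0.0936]
tool_rot: [1.145, 1.299, -1.284]
ft_force: [0.6, -1.1, -0.9]
grip_width: 0.177
```

```bash
python3 goto.py .6122 .0387 .0935; python3 -c "
from h import *
print(get_state()['torque'])"
```

```text
q [ 0.06  0.43 -0.19  1.58  0.07  1.25 -0.13] pos [0.6122 0.0333 0.0936] ft [ 0.6 -1.1 -0.9] toolx [-1.144e-01  4.000e-04 -9.934e-01] yaw of tool y 0.66
shift mm [ 0.1  0.1 -5.4]
[-0.17218296 -0.27488773 -0.1016567 ]
```

Free all the way. Now the last millimetres, until the collar touches.

Emit:
{"name": "jog_arm", "arguments": {
  "claw": [10,10,10,10,10],
  "xyz": [
    [0,0,-1],
    [0,0,-2],
    [0,0,-3],
    [0,0,-4],
    [0,0,-4.5]
  ],
  "roll": [0,0,0,0,0]
}}

```text
time: 24.6
position: [0.6122, 0.0379, 0.0936]
tool_rot: [1.145, 1.299, -1.284]
ft_force: [1.1, -1.1, -0.8]
grip_width: 0.181
```

Emit:
{"name": "jog_arm", "arguments": {
  "claw": [10,10,10,10],
  "xyz": [
    [0,0,-0.7],
    [0,0,-1.4],
    [0,0,-1.8],
    [0,0,-1.8]
  ],
  "roll": [0,0,0,0]
}}

```text
time: 25.0
position: [0.6121, 0.0385, 0.0936]
tool_rot: [1.145, 1.298, -1.285]
ft_force: [0.9, -3.9, -0.9]
grip_width: 0.178
```

Run:
```python
from h import *
K,W,I,D=snap("wrist","w15");P=cloud(K,W,D);s=get_state();print(s["position"],s["ft_force"],s["torque"])
x,y,z=P[...,0],P[...,1],P[...,2]
for a,b in((.598,.607),(.608,.622),(.623,.632)):
    t=P[(x>a)&(x<b)&(y>.03)&(y<.085)&(z>.10)]
    h=np.histogram(t[:,1],bins=np.arange(.03,.086,.004));print(a,[(round(lo,3),int(n),t[(t[:,1]>=lo)&(t[:,1]<lo+.004)][:,2].max().round(4) if n else 0) for lo,n in zip(h[1],h[0])])
```

```text
[0.61215277 0.03852248 0.09361112] [ 0.30373149 -4.18319727 -1.18322024] [-0.92166538 -0.16032902  0.01867773]
0.598 [(np.float64(0.03), 8, np.float64(0.1437)), (np.float64(0.034), 9, np.float64(0.1458)), (np.float64(0.038), 9, np.float64(0.145)), (np.float64(0.042), 2, np.float64(0.145)), (np.float64(0.046), 318, np.float64(0.1315)), (np.float64(0.05), 1, np.float64(0.111)), (np.float64(0.054), 17, np.float64(0.1226)), (np.float64(0.058), 739, np.float64(0.2179)), (np.float64(0.062), 4128, np.float64(0.2179)), (np.float64(0.066), 586, np.float64(0.19)), (np.float64(0.07), 797, np.float64(0.1904)), (np.float64(0.074), 1036, np.float64(0.19)), (np.float64(0.078), 0, 0)]
0.608 [(np.float64(0.03), 75, np.float64(0.1437)), (np.float64(0.034), 72, np.float64(0.1547)), (np.float64(0.038), 78, np.float64(0.1596)), (np.float64(0.042), 138, np.float64(0.1661)), (np.float64(0.046), 255, np.float64(0.1714)), (np.float64(0.05), 196, np.float64(0.1769)), (np.float64(0.054), 168, np.float64(0.1826)), (np.float64(0.058), 415, np.float64(0.2164)), (np.float64(0.062), 5963, np.float64(0.2168)), (np.float64(0.066), 978, np.float64(0.213)), (np.float64(0.07), 1203, np.float64(0.1887)), (np.float64(0.074), 597, np.float64(0.1885)), (np.float64(0.078), 171, np.float64(0.1175))]
0.623 [(np.float64(0.03), 96, np.float64(0.1416)), (np.float64(0.034), 99, np.float64(0.1417)), (np.float64(0.038), 99, np.float64(0.1441)), (np.float64(0.042), 28, np.float64(0.1431)), (np.float64(0.046), 297, np.float64(0.1279)), (np.float64(0.05), 14, np.float64(0.127)), (np.float64(0.054), 27, np.float64(0.1231)), (np.float64(0.058), 110, np.float64(0.1917)), (np.float64(0.062), 3798, np.float64(0.2151)), (np.float64(0.066), 563, np.float64(0.1807)), (np.float64(0.07), 738, np.float64(0.1799)), (np.float64(0.074), 0, 0), (np.float64(0.078), 0, 0)]
```

Emit:
{"name": "jog_arm", "arguments": {
  "claw": [10,10,10,10],
  "xyz": [
    [0,0,-0.7],
    [0,0,-1.3],
    [0,0,-1.3],
    [0,0,-1.3]
  ],
  "roll": [0,0,0,0]
}}

```text
time: 25.45
position: [0.6121, 0.0385, 0.0936]
tool_rot: [1.144, 1.297, -1.287]
ft_force: [-0.1, -4.2, -0.3]
grip_width: 0.177
```

Firm stop at the expected seat (0.0385 + 0.022 = 0.0605, against a mouth at 0.0607) with only 4 N. Releasing and rising.

Emit:
{"name": "jog_arm", "arguments": {
  "claw": [20,26,30,30,30],
  "xyz": [
    [0,0,0],
    [0,0,0],
    [0,0,0],
    [0,0,0],
    [0,0,0]
  ],
  "roll": [0,0,0,0,0],
  "force": 20
}}

```text
time: 25.95
position: [0.6121, 0.0392, 0.0937]
tool_rot: [1.144, 1.297, -1.286]
ft_force: [0.3, 0.6, -0.6]
grip_width: 0.342
```

Emit:
{"name": "jog_arm", "arguments": {
  "claw": [30,30,30,30,30],
  "xyz": [
    [0,1,2],
    [-15,1,2],
    [-40,1,2],
    [-80,1,2],
    [-120,1,-20]
  ],
  "roll": [0,0,0,0,0]
}}

```text
time: 26.45
position: [0.6271, 0.0549, 0.2148]
tool_rot: [1.147, 1.292, -1.292]
ft_force: [1.2, -0.2, 0.7]
grip_width: 0.344
```

Emit:
{"name": "jog_arm", "arguments": {
  "claw": [30,30,30,30,30],
  "xyz": [
    [0,0,0],
    [0,0,0],
    [0,0,0],
    [0,0,0],
    [0,0,0]
  ],
  "roll": [0,0,0,0,0]
}}

```text
time: 26.95
position: [0.6264, 0.0543, 0.2135]
tool_rot: [1.146, 1.293, -1.294]
ft_force: [-1.1, 0.0, -0.0]
grip_width: 0.348
```

Run:
```python
from meas import *
K,W,I,D=snap("wrist","w16");P=cloud(K,W,D);print(get_state()["position"],get_state()["grip_width"]);meas("w16")
x,y,z=P[...,0],P[...,1],P[...,2]
t=P[(abs(x-.6145)<.006)&(y>.0)&(y<.085)&(z>.10)]
for lo in np.arange(.015,.08,.003):
    q=t[(t[:,1]>=lo)&(t[:,1]<lo+.003)]
    if len(q): print(lo.round(3),len(q),np.percentile(q[:,2],95).round(4))
c=cv2.imread("pics/w16.png")[60:260,180:480];cv2.imwrite("pics/w16c.png",cv2.resize(c,None,fx=2.6,fy=2.6,interpolation=cv2.INTER_CUBIC))
```

```text
[0.62649041 0.05440981 0.21369615] 0.3455874178043937
blue 2750 [-0.0054 -0.0009  0.1288] std 0.0017 x [0.5617 0.5649 0.6114 0.6378 0.6384] y [0.1548 0.1845]
block 1918 [0.5272 0.1523 0.125 ] [0.5696 0.1867 0.1388] 0.1328
brk 1569 x [0.5147 0.5157 0.6447 0.6449] z 0.1292
 edge y at .615, slope deg 0.0609 0.51 26
 edge y at .615, slope deg 0.0726 0.35 37
red 587 [ 0.5208  0.0199 -0.0007] [0.593  0.0743 0.1575]
 post 146 [0.5641 0.0492 0.1538]
0.021 21 0.1193
0.024 38 0.1195
0.027 37 0.1194
0.03 32 0.1186
0.033 36 0.1192
0.036 35 0.1193
0.039 33 0.119
0.042 48 0.2625
0.045 122 0.2644
0.048 128 0.2674
0.051 151 0.2719
0.054 135 0.2756
0.057 131 0.2798
0.06 129 0.2852
0.063 449 0.2851
0.066 140 0.2931
0.069 106 0.2981
0.072 161 0.3016
0.075 619 0.3371
0.078 5486 0.3365
```

View pics/w16c.png

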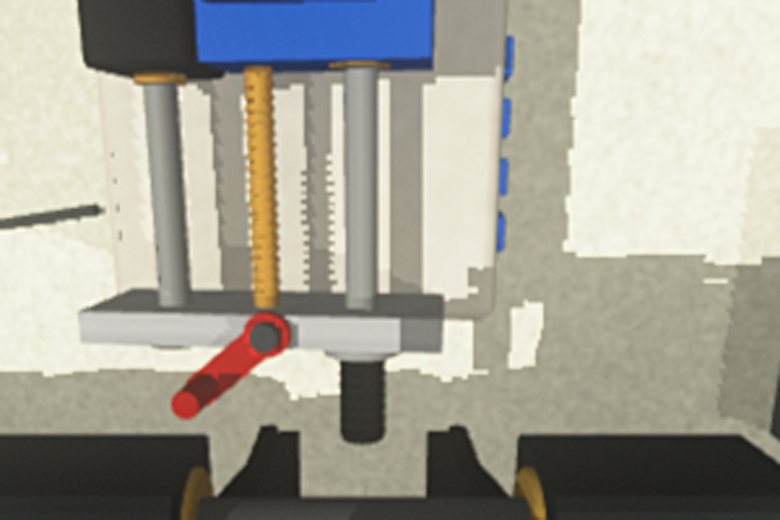

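The w16 crop shows the rod through the bracket and pusher, with the collar flat on the bracket at (360,350) and the head's end at y ≈ 0.0215, which is the seated value. The keeper pivot is at (265,335) and the post at (188,403). The carriage is in place. Next I'll close the keeper by gripping its post lightly and following the arc.

```bash
python3 goto.py .5615 .048 .142
```

```text
q [ 0.03  0.38 -0.2   1.4   0.06  1.48 -0.17] pos [0.6265 0.0544 0.2137] ft [0.5 0.4 0.3] toolx [-0.1166 -0.0045 -0.9932] yaw of tool y 0.18
shift mm [ 78.8 -56.2   5.9]
```

Emit:
{"name": "jog_arm", "arguments": {
  "claw": [40,40,40,40,40],
  "xyz": [
    [0,-30,6],
    [20,-56,6],
    [35,-56,6],
    [45,-56,6],
    [45,-56,6]
  ],
  "roll": [0,0,0,0,0]
}}

```text
time: 27.5
position: [0.5651, 0.0478, 0.1737]
tool_rot: [1.145, 1.295, -1.296]
ft_force: [0.6, -0.4, -0.3]
grip_width: 0.457
```

```bash
python3 -c "
from h import *
get_image('top');get_image('top')"; python3 goto.py .5615 .048 .142
```

```text
q [ 0.05  0.28 -0.21  1.61  0.04  1.37 -0.16] pos [0.5664 0.0481 0.1754] ft [-0.   0.2  0.3] toolx [-0.1165 -0.0042 -0.9932] yaw of tool y 0.19
shift mm [33.8 -1.  -0. ]
```

Emit:
{"name": "jog_arm", "arguments": {
  "claw": [40,40,40,40,40],
  "xyz": [
    [12,-1,0],
    [24,-1,0],
    [33,-1,0],
    [33.5,-1,0],
    [33.5,-1,0]
  ],
  "roll": [0,0,0,0,0]
}}

```text
time: 28.1
position: [0.5613, 0.048, 0.1419]
tool_rot: [1.146, 1.294, -1.295]
ft_force: [0.4, 0.6, 0.4]
grip_width: 0.461
```

Emit:
{"name": "jog_arm", "arguments": {
  "claw": [25,15,8,5,5],
  "xyz": [
    [0,0,0],
    [0,0,0],
    [0,0,0],
    [0,0,0],
    [0,0,0]
  ],
  "roll": [0,0,0,0,0],
  "force": 10
}}

```text
time: 28.6
position: [0.5609, 0.0479, 0.142]
tool_rot: [1.145, 1.294, -1.295]
ft_force: [-1.1, -0.2, 2.1]
grip_width: 0.117
```

```bash
python3 goto.py .5615 .048 .142
python3 - <<'E'
from h import *
s=get_state();M=R.from_rotvec(s["tool_rot"]).as_matrix();print(s["grip_width"]*87)
p=s["position"]; piv=np.array([.5843,.0667]); post=p[:2]+[.001,0]
r=post-piv;print("r",np.hypot(*r),np.degrees(np.arctan2(r[1],r[0])))
for a in range(-130,-20,10):
    t=np.append(piv+.029*np.array([np.cos(np.radians(a)),np.sin(np.radians(a))])-[.001,0],p[2]);print(a,(M.T@(t-p)*1e3).round(1))
a=-26.6
E
```

```text
q [ 0.05  0.29 -0.21  1.66  0.05  1.31 -0.17] pos [0.5609 0.0479 0.142 ] ft [-1.1 -0.2  2.1] toolx [-0.1182 -0.0044 -0.993 ] yaw of tool y 0.18
shift mm [-0.   0.6 -0.1]
10.13562463765792
r 0.0292554103020434 -139.98283171051617
-130 [-0.4  3.7  3.4]
-120 [-0.9  7.8  6.3]
-110 [-1.4 12.4  8.5]
-100 [-2.  17.2  9.8]
-90 [-2.6 22.2 10.3]
-80 [-3.2 27.2  9.8]
-70 [-3.8 32.1  8.6]
-60 [-4.3 36.6  6.4]
-50 [-4.8 40.7  3.6]
-40 [-5.3 44.3 -0. ]
-30 [-5.6 47.2 -4.1]
```

Gripped at 10.1 mm, matching the post. Now to follow the arc.

Emit:
{"name": "jog_arm", "arguments": {
  "claw": [5,5,5,5,5],
  "xyz": [
    [-0.4,3.7,3.4],
    [-0.9,7.8,6.3],
    [-1.4,12.4,8.5],
    [-2,17.2,9.8],
    [-2.6,22.2,10.3]
  ],
  "roll": [0,0,0,0,0]
}}

```text
time: 29.1
position: [0.582, 0.0362, 0.142]
tool_rot: [1.143, 1.295, -1.299]
ft_force: [-5.5, -1.4, 2.5]
grip_width: 0.117
```

```bash
cat > arc.py <<'E'
from h import *
s=get_state();M=R.from_rotvec(s["tool_rot"]).as_matrix();print(s["grip_width"]*87,s["ft_force"],s["position"])
p=s["position"]; piv=np.array([.5843,.0667]); post=p[:2]+[.001,0]
r=post-piv;print("r",np.hypot(*r),np.degrees(np.arctan2(r[1],r[0])))
for a in list(range(-100,-20,10))+[-26.6]:
    t=np.append(piv+.029*np.array([np.cos(np.radians(a)),np.sin(np.radians(a))])-[.001,0],.142);print(a,(M.T@(t-p)*1e3).round(1))
E
python3 arc.py
```

```text
10.148254744063188 [-5.4674667  -1.40560782  2.54757976] [0.58203023 0.03624346 0.14197291]
r 0.03048299949797025 -92.38735205902672
-100 [ 0.4 -3.7 -1.9]
-90 [-0.2  1.3 -1.5]
-80 [-0.8  6.3 -1.9]
-70 [-1.4 11.1 -3.2]
-60 [-2.  15.7 -5.3]
-50 [-2.5 19.8 -8.2]
-40 [ -3.   23.3 -11.7]
-30 [ -3.3  26.2 -15.9]
-26.6 [ -3.4  27.  -17.4]
```

Emit:
{"name": "jog_arm", "arguments": {
  "claw": [5,5,5,5,5],
  "xyz": [
    [-0.4,4,-1.5],
    [-0.8,7.5,-1.9],
    [-1.4,12,-3.2],
    [-2,16,-5.3],
    [-2.5,20,-8.2]
  ],
  "roll": [0,0,0,0,0]
}}

```text
time: 29.6
position: [0.6021, 0.0446, 0.142]
tool_rot: [1.142, 1.296, -1.3]
ft_force: [-4.7, -2.1, 3.2]
grip_width: 0.119
```

```bash
python3 arc.py
```

```text
10.367009324593505 [-4.68890152 -2.0834339   3.22352342] [0.60210095 0.04457256 0.1419632 ]
r 0.029036167748948447 -49.64654693055507
-100 [  2.9 -23.7   6.4]
-90 [  2.3 -18.7   6.8]
-80 [  1.7 -13.7   6.4]
-70 [ 1.1 -8.8  5.1]
-60 [ 0.5 -4.3  3. ]
-50 [-0.  -0.2  0.1]
-40 [-0.5  3.4 -3.5]
-30 [-0.9  6.3 -7.6]
-26.6 [-1.   7.1 -9.1]
```

Next, the end of the arc with a small push past the nominal stop.

Emit:
{"name": "jog_arm", "arguments": {
  "claw": [5,5,5,5,5],
  "xyz": [
    [-0.5,3.4,-3.5],
    [-0.9,6.3,-7.6],
    [-1,7.2,-9.5],
    [-1,7.6,-11],
    [-1,7.6,-11]
  ],
  "roll": [0,0,0,0,0]
}}

```text
time: 30.1
position: [0.6092, 0.0552, 0.142]
tool_rot: [1.14, 1.296, -1.302]
ft_force: [-6.0, -2.7, 4.1]
grip_width: 0.119
```

```bash
python3 arc.py
```

```text
10.370550985513244 [-5.9901996  -2.69676457  4.14026155] [0.60918344 0.05515325 0.14196844]
r 0.02834219246083053 -24.04191448373374
-100 [  3.9 -30.7  16.9]
-90 [  3.3 -25.7  17.4]
-80 [  2.7 -20.7  16.9]
-70 [  2.1 -15.9  15.7]
-60 [  1.5 -11.3  13.5]
-50 [ 0.9 -7.2 10.6]
-40 [ 0.5 -3.7  7.1]
-30 [ 0.1 -0.8  3. ]
-26.6 [-0.   0.   1.4]
```

Emit:
{"name": "jog_arm", "arguments": {
  "claw": [5,5,5,5],
  "xyz": [
    [0,0.5,-2],
    [0,1,-3],
    [0,1,-4],
    [0,1,-4]
  ],
  "roll": [0,0,0,0]
}}

```text
time: 30.5
position: [0.6092, 0.0554, 0.1419]
tool_rot: [1.137, 1.294, -1.308]
ft_force: [-7.0, -7.0, 5.7]
grip_width: 0.113
```

Emit:
{"name": "jog_arm", "arguments": {
  "claw": [10,20,24,24,24],
  "xyz": [
    [0,0,0],
    [0,0,0],
    [0,0,0],
    [0,0,0],
    [0,0,0]
  ],
  "roll": [0,0,0,0,0]
}}

```text
time: 31.0
position: [0.6098, 0.056, 0.1418]
tool_rot: [1.137, 1.293, -1.307]
ft_force: [-0.5, 1.2, -0.4]
grip_width: 0.264
```

Emit:
{"name": "jog_arm", "arguments": {
  "claw": [24,24,24,24,24],
  "xyz": [
    [-15,0,0],
    [-40,0,0],
    [-80,0,0],
    [-90,0,0],
    [-90,0,0]
  ],
  "roll": [0,0,0,0,0]
}}

```text
time: 31.5
position: [0.6231, 0.0575, 0.2344]
tool_rot: [1.141, 1.29, -1.302]
ft_force: [0.7, 0.3, -0.4]
grip_width: 0.27
```

Run:
```python
from meas import *
get_image("top");K,W,I,D=snap("wrist","w17");P=cloud(K,W,D);print(get_state()["position"],get_state()["ft_force"])
hsv=cv2.cvtColor(I,cv2.COLOR_RGB2HSV);x,y,z=P[...,0],P[...,1],P[...,2]
red=((hsv[...,0]<8)|(hsv[...,0]>172))&(hsv[...,1]>120)&(abs(y-.055)<.045)&(abs(x-.6)<.06)&(z<.17)&(z>.11);q=P[red]
t=q[q[:,2]>.150];print(len(q),len(t));c=(t.min(0)+t.max(0))/2;print(c,t.mean(0));r=c[:2]-[.5848,.0662];print(np.hypot(*r),np.degrees(np.arctan2(r[1],r[0])))
meas("w17")
k=cv2.imread("pics/w17.png")[60:260,180:480];cv2.imwrite("pics/w17c.png",cv2.resize(k,None,fx=2.6,fy=2.6,interpolation=cv2.INTER_CUBIC))
```

```text
[0.62100035 0.05715428 0.23067858] [ 0.28620617  1.00125676 -0.55023122]
574 103
[0.61110644 0.05438358 0.15396331] [0.61142195 0.05483357 0.15553568]
0.028838455377272268 -24.18883988677128
blue 2353 [-0.0047 -0.0004  0.1289] std 0.0011 x [0.5621 0.5649 0.6109 0.6375 0.6381] y [0.1549 0.1844]
block 1632 [0.5275 0.1523 0.1253] [0.5629 0.1863 0.1353] 0.1328
brk 1285 x [0.5145 0.5155 0.6442 0.6444] z 0.1291
 edge y at .615, slope deg 0.0608 0.44 28
 edge y at .615, slope deg 0.0725 0.29 36
red 574 [0.5756 0.0496 0.1199] [0.6221 0.0744 0.1577]
 post 123 [0.6115 0.0553 0.1543]
```

View pics/w17c.png

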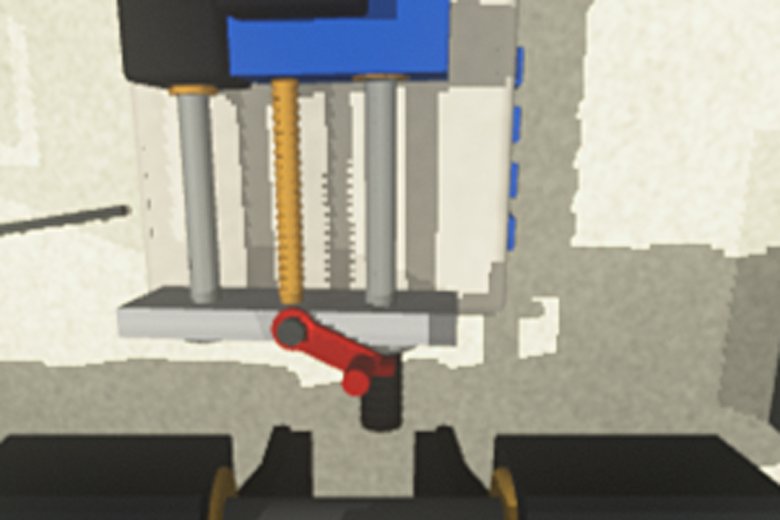

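The w17 crop shows the keeper lying over the collar from its pivot (292,328) to the post (355,383), with the lip down over the collar. It measures at pump (−3.5, −6.5) mm against the closed (−4, −7). It stopped firmly at about 7 N, and the carriage is unmoved and level. Handing in.

```bash
python3 -c "
from h import *
print(order.close_job(),get_state()['time'])"
```

```text
the job is handed in; nothing more can be done
the job is handed in; nothing more can be done
```

The guide rod is back in the syringe pump, with its collar against the bracket and the red keeper closed over it. The job was handed in at about 32 s of the 70 s allowed, with the gripper open and clear.

**What I did:** The pusher's bore hung about 8.9 mm low, so I lifted the pusher level with a light grip. I then took the rod by its head and eased it through the bracket, the pusher and the housing. Finally I swung the keeper round by its post and let go.

**Last checks:**
- **Collar:** It stopped firmly at the expected place (0.0605 m against 0.0607 m measured) with about 4 N. The head's end was seen where a seated rod puts it.
- **Keeper:** Its post measured pump (−3.5, −6.5) mm against (−4, −7) mm when closed. That is about 2° from the nominal angle, within what I can measure. It met a firm stop at about 7 N.
- **Carriage:** It is level and within about 0.5 mm of its starting place along y, with no shove felt.
- **Bystanders:** I never reached for them, but I made no separate final check of their places.

**What did not go to plan:**
- **Wrist range:** A first roll ran into joint 7's range and left the tool tilted about 6°. The tilt was about the rod's own axis, so it did no harm.
- **Bracket contact:** The tip touched the bracket face once at about 7 N and went in after I raised it slightly.
- **Rod droop:** The rod drooped about 1.4° in the jaws, which I corrected against the bracket bore.

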